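# Load the drying cassette and latch it in

## Robot

A 6-joint arm with a two-finger parallel gripper is mounted at the origin on the work surface. World frame = base frame: x ahead of the robot, y to its left, z up, the work surface at z = 0. Lengths are in m, angles in degrees, forces in N, time in s.
With the tool pointing down it reaches from about 0.375 to 0.9 m from the base axis. Payload 3.1 kg.
Tool frame: the origin (TCP) lies on the centre line of the jaws, within the pads' length; the fingertips stand 8 mm ahead of it and the grasp point (between the pads) lies 11 mm behind it; z points along the fingers, y is the direction in which the jaws open and shut (so a half turn about z gives the same grasp; the last joint's range is limited). The gripper opens to 87 mm and grips with 3 to 60 N. Pads are 19 mm wide; open, the fingers measure 117 mm over their backs; the gripper's body (75 mm by 190 mm) begins 51 mm behind the grasp point.
Start: joints at [-79.097, 30.224, 82.088, -0, 67.689, -10.227], TCP at [0.225, -0.583, 0.2] pointing down, gripper open.
Joint ranges: [-176.69, 176.69], [-43.24, 126.21], [12.49, 139.97], [-82, 262], [0, 151.66], [-163.58, 163.58]. Speed limits (degrees/s): [159.86, 159.86, 180, 180, 180, 180].

## Interface

Orientations are given as a 3x3 rotation matrix whose columns are the frame's x, y, z axes.
In Python, from rig import * gives the robot as it stands. The module is installed in compiled form; this text tells all that it offers.
- The arm moves only by the tool arm_command, never from a script. Its argument "commands" is a list of rows, each an object with "translation": the shift along the tool's x, y, z scaled (see below), a list of three; "dr": the turn, a rotation vector about the tool's x, y, z scaled (see below), a list of three; "jaw": the closure, from 0 (fully open) to 1 (shut). In form: [{"translation": [x, y, z], "dr": [ax, ay, az], "jaw": jaw}, ...]. A call has 1 to 12 rows; each row shifts and turns the commanded pose from where the row before left it, along the tool's axes as they then stand; what a row does not reach is not made up. The controller multiplies each number of a shift by 25 mm and each number of a turn by 6 degrees. A row lasts 1/12 s, in which the tool goes at most 41.7 mm and 7.16 degrees, less where a joint would pass 70% of its speed; a pose out of reach is approached as far as the arm can. A call with a number of a shift or a turn outside -1 to 1 is refused whole. A call with a gripper value outside its range is refused whole. The fingers move at their own pace and stop on an object; the grip force is fixed at half the most. Time passes only in rows, so rows that do not move let the fingers close. It gives the time, the measured TCP pose, the force and the opening at its end, in the units of the state.
- read_state(): the state, without advancing time (a new reading comes with each control period).
- capture(name): name is "side" or "top"; returns (picture, depth): 420x560x3 uint8, red, green, blue; 420x560 float32, m along the optical axis (not along the pixel's ray), 0 where there is no reading.
- camera_model(name): a dict with "intrinsics" (3x3 intrinsics, pixels), "pose" (4x4, takes a point from camera to world coordinates). Camera axes: x right, y down, z forward; pixel columns grow to the right and rows downward; lengths in m; the calibration is good to about 2 mm. A picture is of the moment at which its call begins. camera_model takes no time and is no camera call.
- hand_in(): hands the job in, once; it reports no verdict.
The state is a dict: "time_s": time; "joint_positions": joint angles; "qvel": joint speeds; "tau": joint torques, N m; "position": TCP position; "tcp_rot": TCP orientation; "force": force on the tool from outside, world axes, zero at the start; "moment": the same for the moment, N m; "opening": opening from 0.0 (shut) to 1.0 (fully open).
Only numpy, scipy, OpenCV 4.12 (cv2) and the standard library are available. Lean on these libraries where they do the work, as an engineer would, in place of code of your own. Each camera call takes 0.05 s, during which the arm holds its last target.

## Task

Push the flat white drying cassette along the bench into the bay of the grey gas-drying unit until it is fully home against its stop, its rear end flush with the mouth; it has to go past a stiff seal at the end, but do not force it or lift or tip it. Then swing the upright latch bar beside the mouth down across the mouth to its stop, so that the cassette is locked in. Leave the beaker, the jar and the bottle where they stand.

Things in the scene. Friction and masses are not known exactly. Their poses are not given: they have to be found in the camera images.
- unit: Grey gas-drying unit, fixed; place and yaw vary. Origin: centre of the bay's mouth, on the bench. +x straight into the bay, +y to the fence side, z up. The bay has no floor (the bench is its floor), is 103 mm wide inside (y -51.5 to 51.5 mm), 50 mm high. Roof strips start at x=30 mm, top at z=56 mm, open window between. Instrument box behind: x=164 to 314 mm, 200 mm wide, 130 mm high
- fence_end (a point): Outer end of the steel fence, top edge of its inner face (unit frame x=-190, y=51.5, z=28 mm). The fence is the bay's +y wall carried on straight outside to this point, 8 mm thick: a cassette pressed flat against it is in line with the bay. The -y wall has no fence, only a lip flared outward by 4 mm over its first 14 mm
- back_stop (a point): Middle of the rigid stop at the back of the bay, unit frame x=140, y=0, z=24 mm. A rubber seal, 30 mm across, sticks out 12 mm from it towards the mouth: the cassette meets it while still standing out 12 mm; it resists with about 4 N all the way to the stop and stays where it is pushed
- cassette: Flat closed white plastic cassette, 140 mm long (x), 100 mm wide (y), 45 mm high, 0.3 to 0.55 kg, too wide to grasp; loose on the bench before the mouth, on the open side of the fence, turned up to 0.3 rad. Origin: centre of its underside. Its +x end goes in first. Home, its origin is 70 mm inside the mouth, side play 1.5 mm either way. Over 40 N against the unit damages it; 10 to 20 N does
- cassette_rear (a point): Centre of the cassette's rear face (the end to push), 70 mm behind its origin, 22.5 mm up. Flush with the mouth plane (unit x=0) when home
- latch (a joint): Hinge of the latch bar, rad: 0 upright (open), 1.571 lying across the mouth (closed, against a stop). It turns about the unit's x axis, from +z towards the unit's +y. Starts between 0 and 0.12. It stays where it is left; 2 to 3 N at the grip moves it. It cannot close if the cassette stands out by more than 4 mm
- latch_pivot (a point): Axis of the latch bar, in the unit's frame x=-9, y=-100, z=40 mm, on a bracket 50 mm high (y -60 to -108, x -1 to 29 mm). Steel bar, 10 mm thick along the unit's x (x -14 to -4 mm), 16 mm wide, reaching 140 mm from the axis. Upright its end is at z=180 mm; closed its top face is at z=48 mm and its end at y=40 mm
- latch_grip (a point): Middle of the bar's section, 110 mm from its axis, on the black grip sleeve (18 mm wide, 95 to 140 mm from the axis); moves with the bar
- beaker: Empty glass beaker, 76 mm diameter, 100 mm high, loose, beside the unit on its -y side; origin at the centre of its underside. To be left alone
- jar: Glass jar with white cap, 48 mm diameter, 60 mm high, loose, behind the fence; origin at the centre of its underside. To be left alone
- bottle: Amber glass bottle with black cap, 56 mm diameter, 90 mm high, loose, well in front of the mouth; origin at the centre of its underside. To be left alone
Not all that is in view belongs to the job. Several things look just like the cassette: the one meant starts farthest from the robot's base.

How it is judged (in metres and radians):
On the way:
1. the cassette is fully home in the bay while the latch bar is still up (x of cassette in the frame of unit above 0.067 m and y of cassette in the frame of unit between -0.004 and 0.004 m and angle between the x axis of cassette and the x axis of unit, either way round below 0.05 rad and value of joint latch below 0.7 rad), for 0.1 s.
At the end, for the whole second after the job is handed in: The cassette lies still in the bay, its origin at least 67 mm inside the mouth (rear face flush to 3 mm), within 4 mm of the centre line and 0.05 rad of the bay's direction, and the latch bar lies across the mouth (joint above 1.45 rad) (x of cassette in the frame of unit above 0.067 m and y of cassette in the frame of unit between -0.004 and 0.004 m and angle between the x axis of cassette and the x axis of unit, either way round below 0.05 rad and angle between cassette's own z axis and vertical below 0.05 rad and value of joint latch above 1.45 rad and linear speed of cassette below 0.01 m/s); the robot touches nothing.
It fails at once if the cassette is forced: pressed against the unit with more than 40 N (contact force between cassette and unit above 40 N).
It fails at once if the cassette is tipped (over 0.25 rad) or lifted (over 25 mm) (angle between cassette's own z axis and vertical above 0.25 rad or height (world z) of cassette above 0.025 m).
It fails at once if the beaker, jar or bottle is shifted by more than 30 mm (distance of any of beaker, jar, bottle from where it was at the start of the episode above 0.03 m).
It also fails if it takes over 72 s, if anything falls off the work surface, if the arm or the gripper's body presses on something with over 40 N, if the wrist force passes 120 N, or if a joint passes its speed limit or range.

## Working session

There is one attempt and no reset: what is moved stays moved. The work goes in short steps, Python scripts to look and compute and a tool call to move; the robot and the scene stay as the last step left them, time stands still between calls to the robot, and variables do not carry over. Pictures are saved under pics/ and viewed, and the job is handed in when it is done.

Besides the shell and the picture viewer there is one more tool, called after "Emit:" as name([rows], argument=value, ...), one row to a line, values as JSON. arm_command: Moves the arm, as the interface text tells. Its arguments: {"type":"object","properties":{"commands":{"type":"array"}},"required":["commands"]}

```bash
mkdir -p pics; python3 - <<'E'
from rig import *
import cv2,numpy as np
for n in("top","side"):
    p,d=capture(n); cv2.imwrite(f"pics/{n}0.png",p[:,:,::-1]); np.save(f"{n}0.npy",d)
    print(n,camera_model(n))
s=read_state();print(s)
E
```

```text
top {'intrinsics': array([[537.65510759,   0.        , 284.43020717],
       [  0.        , 537.65510759, 217.40825725],
       [  0.        ,   0.        ,   1.        ]]), 'pose': array([[ 0.00845759, -0.99330363,  0.11522309,  0.39351033],
       [-0.99993035, -0.00745234,  0.00915232,  0.13224255],
       [-0.00823235, -0.11529247, -0.99329748,  1.51196927],
       [ 0.        ,  0.        ,  0.        ,  1.        ]])}
side {'intrinsics': array([[508.77128441,   0.        , 277.52297723],
       [  0.        , 508.77128441, 208.79255826],
       [  0.        ,   0.        ,   1.        ]]), 'pose': array([[-0.80792462, -0.40000122,  0.43273182, -0.06176442],
       [-0.58928329,  0.54624545, -0.59528239,  0.96159198],
       [ 0.0017359 , -0.73594492, -0.67703918,  1.05171852],
       [ 0.        ,  0.        ,  0.        ,  1.        ]])}
{'time_s': 0.1, 'joint_positions': array([-7.90957767e+01,  3.02738816e+01,  8.21489853e+01,  2.17438882e-03,
        6.76917779e+01, -1.02264782e+01]), 'qvel': array([-0.03050961, -0.1368447 , -0.28286383,  0.05299469,  0.01583683,
        0.022884  ]), 'tau': array([-9.74832365e-04, -4.40987313e+01, -1.77150553e+01,  6.33908459e-02,
        5.34034241e-02, -3.79337462e-05]), 'position': array([ 0.22522005, -0.5822456 ,  0.19916729]), 'tcp_rot': array([[ 9.32765772e-01,  3.60482865e-01, -3.44035226e-04],
       [ 3.60482819e-01, -9.32763770e-01,  1.97144235e-03],
       [ 3.89767593e-04, -1.96291273e-03, -9.99997998e-01]]), 'force': array([ 0.08257287, -0.19297911, -0.21635908]), 'moment': array([-0.01825687, -0.00719207, -0.01695412]), 'opening': 1.0010825977568443}
```

View pics/top0.png

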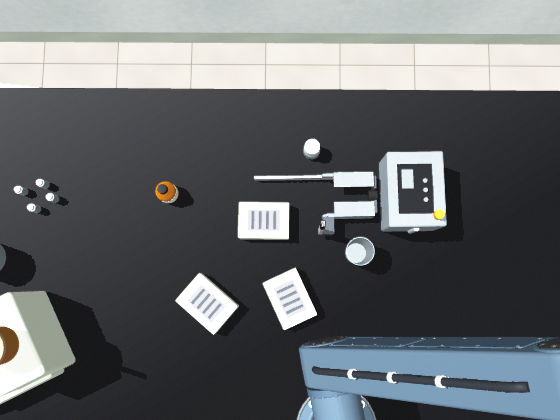

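View pics/side0.png

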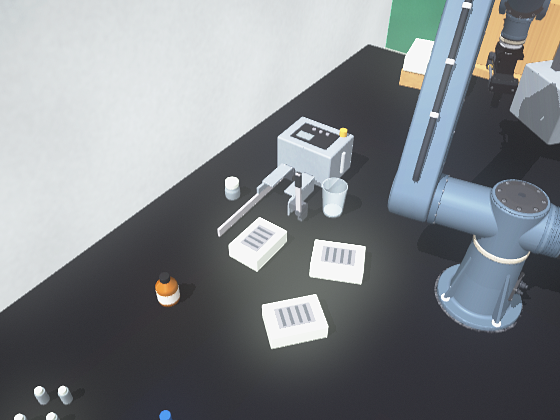

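Candidates for the cassette in the top image are the white blocks at (264,221), (207,303) and (290,298). The base is near (337,415), so (264,221) looks farthest and also lies beside the fence. I'll measure all three and check a crop.

```bash
cat > h.py <<'E'
from rig import *
import cv2,numpy as np
def cloud(n,d):
    m=camera_model(n);K=m["intrinsics"];T=m["pose"]
    v,u=np.mgrid[:d.shape[0],:d.shape[1]]
    P=np.stack([(u-K[0,2])/K[0,0]*d,(v-K[1,2])/K[1,1]*d,d],-1)
    return P@T[:3,:3].T+T[:3,3]
def proj(n,X):
    m=camera_model(n);K=m["intrinsics"];T=m["pose"]
    X=np.atleast_2d(X);c=(X-T[:3,3])@T[:3,:3];p=c@K.T
    return p[:,:2]/p[:,2:]
def ray(n,uv,z):
    m=camera_model(n);K=m["intrinsics"];T=m["pose"]
    r=T[:3,:3]@np.linalg.solve(K,[uv[0],uv[1],1.]);return T[:3,3]+r*(z-T[2,3])/r[2]
def cass(n,p,d,minx=None):
    W=cloud(n,d);white=(p.min(2)>120)
    mask=((abs(W[...,2]-.045)<.008)&(d>0)).astype(np.uint8)
    return W,mask
E
python3 - <<'E'
from h import *
for n in("top","side"):
    p=cv2.imread(f"pics/{n}0.png")[:,:,::-1];d=np.load(f"{n}0.npy")
    W=cloud(n,d);m=((abs(W[...,2]-.045)<.007)&(d>0)).astype(np.uint8)
    k,l,st,c=cv2.connectedComponentsWithStats(m)
    for i in range(1,k):
        if st[i,4]<60: continue
        q=W[l==i];r=cv2.minAreaRect((q[:,:2]*1000).astype(np.float32))
        print(n,i,st[i],"ctr",np.round(r[0],1),"size",np.round(r[1],1),"ang",round(r[2],2),"z",round(np.median(q[:,2]),4),"dist",round(np.hypot(*r[0])), p[l==i].mean(0).round())
    x=np.median(W[(W[...,2]<.02)&(abs(W[...,0]-.6)<.3)&(abs(W[...,1])<.5)][:,2]);print("bench z",x)
p=cv2.imread("pics/top0.png");cv2.imwrite("pics/c1.png",cv2.resize(p[130:260,220:460],None,fx=3.3,fy=3.3,interpolation=cv2.INTER_CUBIC))
p=cv2.imread("pics/side0.png");cv2.imwrite("pics/c2.png",cv2.resize(p[110:280,200:370],None,fx=3.5,fy=3.5,interpolation=cv2.INTER_CUBIC))
E
```

```text
top 70 [ 238  202   52   37 1776] ctr [556.6 203.6] size [140.1 100.7] ang 89.95 z 0.0452 dist 593 [238. 239. 241.]
top 101 [322 213  14  22 158] ctr [547.7  24.4] size [33.7 58.9] ang 87.18 z 0.0484 dist 548 [145. 154. 165.]
top 140 [ 263  268   54   62 1857] ctr [343.5 130.1] size [139.8  99.8] ang 25.38 z 0.0449 dist 367 [239. 240. 242.]
top 141 [ 176  273   62   62 1881] ctr [328.6 355.4] size [140.  101.2] ang 49.66 z 0.0451 dist 484 [239. 241. 243.]
top 142 [ 38 291  33  75 186] ctr [262.6 761.9] size [216.4  11. ] ang 25.94 z 0.0437 dist 806 [151. 160. 145.]
bench z -0.0003124700516075052
side 1 [   0    0  303  164 1044] ctr [1444.1 -451.7] size [1756.7   25.5] ang 89.96 z 0.045 dist 1513 [222. 226. 227.]
side 5 [524  45  33  11  99] ctr [  251.7 -1448.8] size [138.5  62.8] ang 22.32 z 0.0445 dist 1470 [224. 183. 127.]
side 8 [400  73  24   8  67] ctr [ 609.8 -887.9] size [93. 26.] ang 9.94 z 0.0444 dist 1077 [231. 197. 141.]
side 9 [512  98  48  39 206] ctr [ 124.9 -869.3] size [ 41.9 252.2] ang 58.39 z 0.0456 dist 878 [121. 128. 136.]
side 14 [277 156  51  24 209] ctr [ 636
[... 192 characters left out ...]
[322 199  23  11  70] ctr [463.  -37.1] size [65.7 32.4] ang 27.42 z 0.0451 dist 465 [213. 222. 226.]
side 50 [ 228  217   59   45 1374] ctr [557.5 202.8] size [144.4 104.6] ang 88.25 z 0.0446 dist 593 [231. 232. 234.]
side 51 [ 310  239   56   36 1517] ctr [344.8 128.4] size [140.2 107.9] ang 26.19 z 0.0446 dist 368 [232. 233. 235.]
side 53 [156 285  23  13  90] ctr [621.4 483.6] size [55.5 29.4] ang 55.65 z 0.0448 dist 787 [194. 156. 120.]
side 54 [448 286  54  30 245] ctr [-1.2 61.5] size [131.   24.8] ang 1.0 z 0.0451 dist 62 [121. 141. 163.]
side 56 [ 262  294   67   46 2092] ctr [330.4 353.7] size [140.7 103.8] ang 50.27 z 0.0446 dist 484 [231. 232. 234.]
bench z -0.0003039001227876925
```

View pics/c1.png

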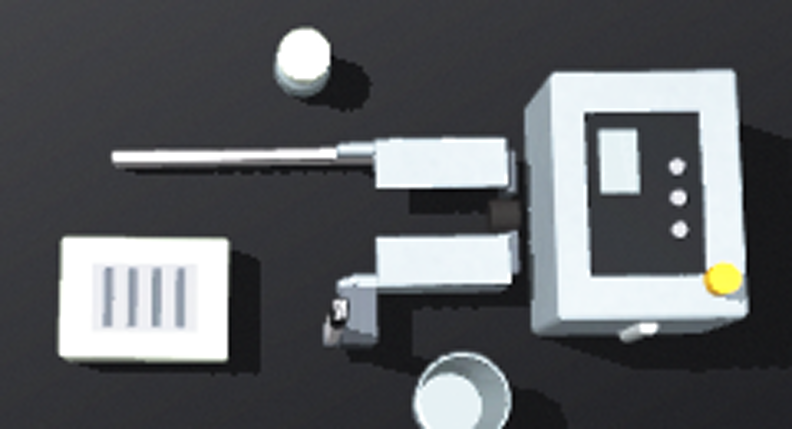

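View pics/c2.png

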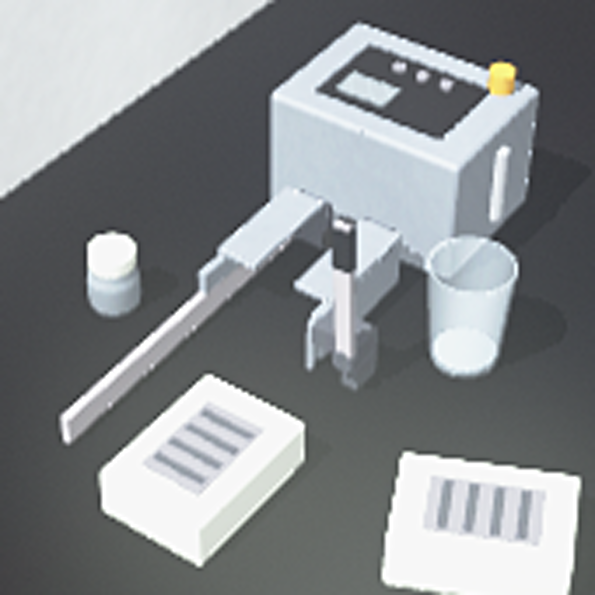

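The crops show the target cassette at (264,221), 593 mm from the base against 484 and 367 for the other two. The fence is above it, the latch upright at (325,225), and the beaker stands beside the unit. Now I'll fit the unit's pose.

```bash
python3 - <<'E'
from h import *
p=cv2.imread("pics/top0.png");d=np.load("top0.npy");W=cloud("top",d)
def comp(zc,t,box,mn=40):
    m=((abs(W[...,2]-zc)<t)&(d>0)).astype(np.uint8);u0,u1,v0,v1=box
    mm=np.zeros_like(m);mm[v0:v1,u0:u1]=m[v0:v1,u0:u1]
    k,l,st,c=cv2.connectedComponentsWithStats(mm)
    for i in range(1,k):
        if st[i,4]<mn: continue
        q=W[l==i];r=cv2.minAreaRect((q[:,:2]*1000).astype(np.float32))
        print(zc,st[i],"ctr",np.round(r[0],1),"size",np.round(r[1],1),"ang",round(r[2],2),"z",round(np.median(q[:,2]),4))
        print(cv2.boxPoints(r).round(1).tolist())
    return mm
comp(.13,.006,(370,460,140,245),200)
comp(.056,.005,(320,385,160,240))
comp(.028,.006,(240,340,165,190),20)
m=comp(.028,.008,(240,320,165,190),20)>0
q=W[m][:,:2];
print("fenceline",cv2.fitLine(q.astype(np.float32),cv2.DIST_HUBER,0,.001,.001).ravel(), q[:,1].max(),q[:,1].min())
# cassette edges via label yaw
pw=(p.min(2)>180)
# objects
comp(.06,.006,(300,330,135,165),15);comp(.09,.008,(150,185,175,210),10)
comp(.10,.006,(340,380,230,270),8)
comp(.17,.02,(300,350,190,245),3)
E
```

```text
0.13 [ 386  151   61   77 3727] ctr [ 632.4 -196.7] size [200.3 150.6] ang 1.17 z 0.1307
[[530.7000122070312, -123.5], [533.7999877929688, -274.0], [734.0999755859375, -269.8999938964844], [731.0, -119.4000015258789]]
0.056 [333 172  43  15 537] ctr [670.1 -44.7] size [ 40.6 115.9] ang 0.41 z 0.0558
[[649.4000244140625, 13.100000381469727], [650.2000122070312, -102.80000305175781], [690.7999877929688, -102.5], [690.0, 13.399999618530273]]
0.056 [327 201  50  16 560] ctr [587.3 -37.3] size [ 42.1 134.4] ang 2.62 z 0.0557
[[563.2000122070312, 28.899999618530273], [569.2999877929688, -105.4000015258789], [611.4000244140625, -103.5], [605.2999877929688, 30.799999237060547]]
0.028 [254 175  68   5 205] ctr [680.1 138.3] size [  9.7 188.5] ang 1.4 z 0.0274
[[673.0, 232.39999389648438], [677.5999755859375, 43.900001525878906], [687.2000122070312, 44.099998474121094], [682.5999755859375, 232.60000610351562]]
0.028 [254 175  66   5 213] ctr [680.3 141.2] size [  9.8 182.9] ang 1.19 z 0.0272
[[673.5, 232.5], [677.2999877929688, 49.70000076293945], [687.0999755859375, 49.900001525878906], [683.
[... 321 characters left out ...]
], [739.2999877929688, 90.69999694824219]]
0.09 [157 184  11  10  79] ctr [634.4 475.1] size [25.2 24.7] ang 43.85 z 0.0889
[[616.7999877929688, 475.29998779296875], [633.9000244140625, 457.5], [652.0, 475.0], [634.9000244140625, 492.79998779296875]]
0.1 [346 237  29  29 118] ctr [470.8 -53.5] size [73.4 73.4] ang 26.86 z 0.099
[[421.5, -37.29999923706055], [454.6000061035156, -102.80000305175781], [520.0999755859375, -69.5999984741211], [486.8999938964844, -4.199999809265137]]
0.17 [320 220   6   9  46] ctr [533.4  48.9] size [19.1 11.4] ang 1.22 z 0.1781
[[523.7000122070312, 54.400001525878906], [524.0, 43.0], [543.0999755859375, 43.400001525878906], [542.9000244140625, 54.79999923706055]]
```

The unit origin is about (0.627, 0.042), with unit x along (0.019, -1.0), so yaw is about -88.9°. In the unit frame the cassette is at about (-163, -68) mm and already nearly parallel. I'll first push it sideways onto the fence with the open fingers as a two-point pusher. Turning the tool +19.9° about its z makes tool x = unit y and tool y = unit x.

Emit:
arm_command([
  {"translation": [0,0,0],"dr": [0,0,1],"jaw": 0},
  {"translation": [0,0,0],"dr": [0,0,1],"jaw": 0},
  {"translation": [0,0,0],"dr": [0,0,1],"jaw": 0},
  {"translation": [0,0,0],"dr": [0,0,0.33],"jaw": 0},
  {"translation": [1,-1,0],"dr": [0,0,0],"jaw": 0},
  {"translation": [1,-1,0],"dr": [0,0,0],"jaw": 0},
  {"translation": [1,-1,0],"dr": [0,0,0],"jaw": 0},
  {"translation": [1,-1,0],"dr": [0,0,0],"jaw": 0},
  {"translation": [1,-1,0],"dr": [0,0,0],"jaw": 0},
  {"translation": [1,-1,0],"dr": [0,0,0],"jaw": 0},
  {"translation": [1,-1,0],"dr": [0,0,0],"jaw": 0},
  {"translation": [1,-1,0],"dr": [0,0,0],"jaw": 0},
])

```text
time_s: 1.1
position: [0.422, -0.3773, 0.1997]
tcp_rot: [[1.0, 0.02, -0.001], [0.02, -1.0, 0.001], [-0.001, -0.001, -1.0]]
force: [-0.1, 0.4, 0.1]
opening: 1.006
```

```bash
cat >> h.py <<'E'
O=np.array([.627,.0423,0]);xu=np.array([.019,-.9998,0]);yu=np.array([.9998,.019,0])
def U(p):
    p=np.asarray(p)-O;return np.stack([p@xu,p@yu,p[...,2]],-1)
def show():
    s=read_state();R=s["tcp_rot"];p=U(s["position"])*1000
    print("t",round(s["time_s"],2),"w",s["position"].round(4),"unit mm",p.round(1),"yaw_y",np.degrees(np.arctan2(R[1,1],R[0,1])).round(2),"tz",R[:,2].round(3),"F unit",np.round([s["force"]@xu,s["force"]@yu,s["force"][2]],1),"open",round(s["opening"],3),"j6",s["joint_positions"][5].round(0))
E
python3 -c "from h import *;show()"
```

```text
t 1.1 w [ 0.422  -0.3773  0.1997] unit mm [ 415.6 -212.9  199.7] yaw_y -88.86 tz [-0.001  0.001 -1.   ] F unit [-0.4 -0.1  0.1] open 1.006 j6 36.0
```

Emit:
arm_command([
  {"translation": [0,-1,0],"dr": [0,0,0],"jaw": 0},
  {"translation": [0,-1,0],"dr": [0,0,0],"jaw": 0},
  {"translation": [0,-1,0],"dr": [0,0,0],"jaw": 0},
  {"translation": [0,-1,0],"dr": [0,0,0],"jaw": 0},
  {"translation": [0,-1,0],"dr": [0,0,0],"jaw": 0},
  {"translation": [0,-1,0],"dr": [0,0,0],"jaw": 0},
  {"translation": [0,-1,0],"dr": [0,0,0],"jaw": 0},
  {"translation": [0,-1,0],"dr": [0,0,0],"jaw": 0},
  {"translation": [0,-1,0],"dr": [0,0,0],"jaw": 0},
  {"translation": [0,-1,0],"dr": [0,0,0],"jaw": 0},
  {"translation": [0,-1,0],"dr": [0,0,0],"jaw": 0},
  {"translation": [0,-1,0],"dr": [0,0,0],"jaw": 0},
])

```text
time_s: 2.1
position: [0.4147, -0.0777, 0.1999]
tcp_rot: [[1.0, 0.02, -0.001], [0.02, -1.0, 0.0], [-0.001, -0.0, -1.0]]
force: [0.4, 0.6, -0.1]
opening: 0.998
```

Emit:
arm_command([
  {"translation": [0,-1,0],"dr": [0,0,0],"jaw": 0},
  {"translation": [0,-1,0],"dr": [0,0,0],"jaw": 0},
  {"translation": [0,-1,0],"dr": [0,0,0],"jaw": 0},
  {"translation": [0,-1,0],"dr": [0,0,0],"jaw": 0},
  {"translation": [0,-1,0],"dr": [0,0,0],"jaw": 0},
  {"translation": [0,-1,0],"dr": [0,0,0],"jaw": 0},
  {"translation": [0,-1,0],"dr": [0,0,0],"jaw": 0},
  {"translation": [0.5,-1,0],"dr": [0,0,0],"jaw": 0},
  {"translation": [0.5,-1,0],"dr": [0,0,0],"jaw": 0},
  {"translation": [0.5,-1,0],"dr": [0,0,0],"jaw": 0},
  {"translation": [0.5,-0.5,0],"dr": [0,0,0],"jaw": 0},
  {"translation": [0,0,0],"dr": [0,0,0],"jaw": 0},
])

```text
time_s: 3.1
position: [0.4625, 0.1869, 0.2001]
tcp_rot: [[1.0, 0.023, 0.003], [0.023, -1.0, 0.001], [0.003, -0.001, -1.0]]
force: [0.3, -0.6, -0.5]
opening: 0.999
```

```bash
python3 - <<'E'
from h import *
show()
p,d=capture("side");cv2.imwrite("pics/s1.png",p[:,:,::-1]);show()
E
```

```text
t 3.1 w [0.4625 0.1869 0.2001] unit mm [-147.7 -161.7  200.1] yaw_y -88.68 tz [ 0.003  0.001 -1.   ] F unit [ 0.6  0.2 -0.5] open 0.999 j6 98.0
t 3.15 w [0.4606 0.1854 0.1997] unit mm [-146.3 -163.7  199.7] yaw_y -88.71 tz [ 0. -0. -1.] F unit [ 0.2 -0.7 -0. ] open 1.002 j6 98.0
```

View pics/s1.png

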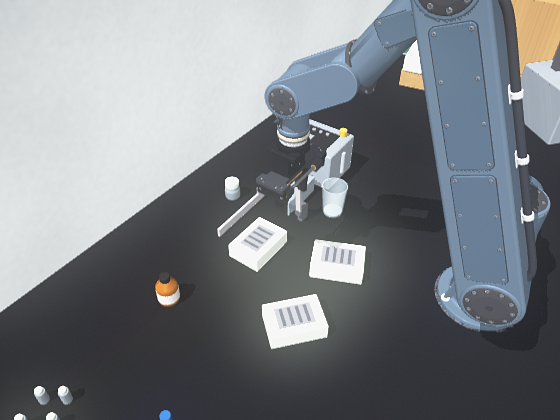

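The gripper is at (290,175) above the bench and clear of everything, and its wide body runs along tool y. I'll shift 9 mm back and go down beside the cassette.

Emit:
arm_command([
  {"translation": [0,-0.36,1],"dr": [0,0,0],"jaw": 0},
  {"translation": [0,0,1],"dr": [0,0,0],"jaw": 0},
  {"translation": [0,0,1],"dr": [0,0,0],"jaw": 0},
  {"translation": [0,0,1],"dr": [0,0,0],"jaw": 0},
  {"translation": [0,0,1],"dr": [0,0,0],"jaw": 0},
  {"translation": [0,0,1],"dr": [0,0,0],"jaw": 0},
  {"translation": [0,0,0.8],"dr": [0,0,0],"jaw": 0},
  {"translation": [0,0,0.3],"dr": [0,0,0],"jaw": 0},
  {"translation": [0,0,0],"dr": [0,0,0],"jaw": 0},
])

```text
time_s: 3.9
position: [0.4576, 0.1922, 0.021]
tcp_rot: [[1.0, 0.019, -0.005], [0.019, -1.0, -0.001], [-0.005, 0.001, -1.0]]
force: [-0.8, 0.3, 0.8]
opening: 0.999
```

```bash
python3 -c "from h import *;show()"
```

```text
t 3.9 w [0.4576 0.1922 0.021 ] unit mm [-153.1 -166.5   21. ] yaw_y -88.91 tz [-0.005 -0.001 -1.   ] F unit [-0.3 -0.8  0.8] open 0.999 j6 99.0
```

Emit:
arm_command([
  {"translation": [0.5,0,0],"dr": [0,0,0],"jaw": 0},
  {"translation": [0.5,0,0],"dr": [0,0,0],"jaw": 0},
  {"translation": [0.2,0,0],"dr": [0,0,0],"jaw": 0},
  {"translation": [0.2,0,0],"dr": [0,0,0],"jaw": 0},
  {"translation": [0.2,0,0],"dr": [0,0,0],"jaw": 0},
  {"translation": [0.2,0,0],"dr": [0,0,0],"jaw": 0},
  {"translation": [0.2,0,0],"dr": [0,0,0],"jaw": 0},
  {"translation": [0.2,0,0],"dr": [0,0,0],"jaw": 0},
  {"translation": [0.2,0,0],"dr": [0,0,0],"jaw": 0},
  {"translation": [0.2,0,0],"dr": [0,0,0],"jaw": 0},
  {"translation": [0.2,0,0],"dr": [0,0,0],"jaw": 0},
  {"translation": [0.2,0,0],"dr": [0,0,0],"jaw": 0},
])

```text
time_s: 4.9
position: [0.5318, 0.1948, 0.0229]
tcp_rot: [[1.0, 0.021, -0.006], [0.021, -1.0, -0.001], [-0.006, 0.001, -1.0]]
force: [-4.7, -0.7, 7.0]
opening: 1.0
```

```bash
python3 -c "from h import *;show()"
```

```text
t 4.9 w [0.5318 0.1948 0.0229] unit mm [-154.3  -92.2   22.9] yaw_y -88.8 tz [-0.006 -0.001 -1.   ] F unit [ 0.6 -4.7  7. ] open 1.0 j6 98.0
```

Emit:
arm_command([
  {"translation": [0.2,0,0],"dr": [0,0,0],"jaw": 0},
  {"translation": [0.2,0,0],"dr": [0,0,0],"jaw": 0},
  {"translation": [0.2,0,0],"dr": [0,0,0],"jaw": 0},
  {"translation": [0.2,0,0],"dr": [0,0,0],"jaw": 0},
  {"translation": [0.2,0,0],"dr": [0,0,0],"jaw": 0},
  {"translation": [0,0,0],"dr": [0,0,0],"jaw": 0},
])

```text
time_s: 5.4
position: [0.5599, 0.1955, 0.023]
tcp_rot: [[1.0, 0.02, -0.0], [0.02, -1.0, -0.0], [-0.0, 0.0, -1.0]]
force: [-2.5, 0.3, 5.4]
opening: 1.0
```

```bash
python3 - <<'E'
from h import *
show()
p,d=capture("side");cv2.imwrite("pics/s2.png",cv2.resize(p[150:290,190:390,::-1],None,fx=4,fy=4));show()
p,d=capture("top");cv2.imwrite("pics/t2.png",cv2.resize(p[130:260,220:420,::-1],None,fx=4,fy=4))
E
```

```text
t 5.4 w [0.5599 0.1955 0.023 ] unit mm [-154.4  -64.1   23. ] yaw_y -88.84 tz [-0. -0. -1.] F unit [-0.4 -2.5  5.4] open 1.0 j6 97.0
t 5.45 w [0.5599 0.1955 0.0229] unit mm [-154.4  -64.2   22.9] yaw_y -88.84 tz [ 0.  0. -1.] F unit [-0.6 -1.   4.7] open 1.002 j6 97.0
```

View pics/s2.png

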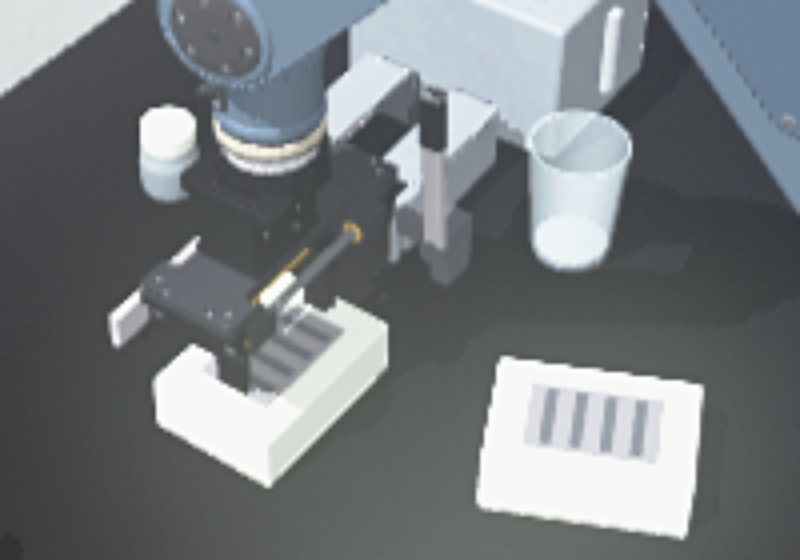

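View pics/t2.png

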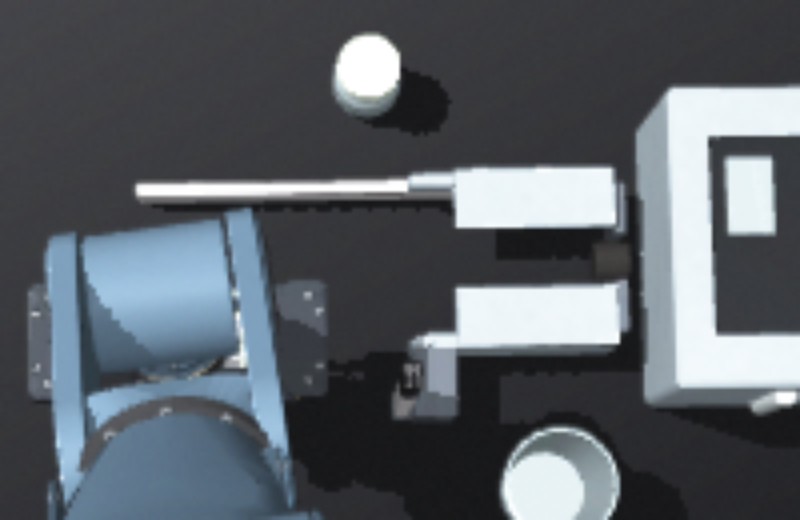

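```bash
python3 - <<'E'
from h import *
p,d=capture("side");W=cloud("side",d)
print(proj("side",read_state()["position"]))
for v in range(225,276,3):
    print(v,[tuple((U(W[v,u])*1000).astype(int)) for u in range(228,292,9)])
show()
E
```

```text
[[258.69825195 241.00141111]]
225 [(np.int64(-247), np.int64(-39), np.int64(146)), (np.int64(-242), np.int64(-65), np.int64(157)), (np.int64(-228), np.int64(-83), np.int64(155)), (np.int64(-202), np.int64(-91), np.int64(138)), (np.int64(-108), np.int64(-49), np.int64(40)), (np.int64(-99), np.int64(-74), np.int64(47)), (np.int64(-44), np.int64(-67), np.int64(0)), (np.int64(-29), np.int64(-89), np.int64(0))]
228 [(np.int64(-241), np.int64(-33), np.int64(127)), (np.int64(-247), np.int64(-69), np.int64(152)), (np.int64(-237), np.int64(-90), np.int64(156)), (np.int64(-211), np.int64(-98), np.int64(139)), (np.int64(-117), np.int64(-55), np.int64(39)), (np.int64(-106), np.int64(-79), np.int64(43)), (np.int64(-92), np.int64(-100), np.int64(44)), (np.int64(-41), np.int64(-97), np.int64(1))]
231 [(np.int64(-156), np.int64(46), np.int64(0)), (np.int64(-243), np.int64(-65), np.int64(136)), (np.int64(-246), np.int64(-97), np.int64(157)), (np.int64(-219), np.int64(-104), np.int64(139)), (np.int64(-133), np.int64(-67), np.int64(47)), (np.int64(-116), np.int64(-86), np.int64(44)), (np.int64(-102), n
[... 4857 characters left out ...]
int64(-218), np.int64(-128), np.int64(3)), (np.int64(-199), np.int64(-145), np.int64(-3)), (np.int64(-187), np.int64(-166), np.int64(0)), (np.int64(-173), np.int64(-186), np.int64(0))]
273 [(np.int64(-278), np.int64(-52), np.int64(-2)), (np.int64(-266), np.int64(-74), np.int64(0)), (np.int64(-253), np.int64(-94), np.int64(2)), (np.int64(-241), np.int64(-115), np.int64(4)), (np.int64(-225), np.int64(-133), np.int64(1)), (np.int64(-208), np.int64(-151), np.int64(-2)), (np.int64(-192), np.int64(-169), np.int64(-5)), (np.int64(-178), np.int64(-189), np.int64(-6))]
t 5.55 w [0.5599 0.1955 0.0229] unit mm [-154.5  -64.2   22.9] yaw_y -88.84 tz [ 0.  0. -1.] F unit [ 0.4 -1.2  4.6] open 1.0 j6 97.0
```

The cassette did not move. The side picture shows the open fingertips riding on top of it at z ≈ 45 mm, with a light 5 N vertical force, although the reported TCP z is 23 mm. Open fingertips must sit higher than I assumed. I'll lift off, go back beside the cassette, and measure the fingertip height open and closed.

Emit:
arm_command([
  {"translation": [0,0,-0.5],"dr": [0,0,0],"jaw": 0},
  {"translation": [0,0,-1],"dr": [0,0,0],"jaw": 0},
  {"translation": [-0.5,0,-0.5],"dr": [0,0,0],"jaw": 0},
  {"translation": [-1,0,0],"dr": [0,0,0],"jaw": 0},
  {"translation": [-1,0,0],"dr": [0,0,0],"jaw": 0},
  {"translation": [-1,0,0],"dr": [0,0,0],"jaw": 0},
  {"translation": [-0.5,0,0],"dr": [0,0,0],"jaw": 0},
  {"translation": [0,0,0],"dr": [0,0,0],"jaw": 0},
])

```text
time_s: 6.22
position: [0.4554, 0.1932, 0.0728]
tcp_rot: [[1.0, 0.021, -0.005], [0.021, -1.0, -0.001], [-0.005, 0.001, -1.0]]
force: [-0.1, -0.2, 0.4]
opening: 0.999
```

```bash
python3 - <<'E'
from h import *
show()
p,d=capture("side");W=cloud("side",d);V=U(W)*1000
t=U(read_state()["position"])*1000
cv2.imwrite("pics/s3.png",cv2.resize(p[140:300,190:390,::-1],None,fx=4,fy=3.7))
m=(abs(V[...,0]-t[0])<110)&(abs(V[...,1]-t[1])<45)&(V[...,2]>52)&(V[...,2]<200)&(d>0)
np.save("m.npy",m)
rel=V[m]-t
for zz in range(-25,110,5):
    q=rel[(rel[:,2]>=zz)&(rel[:,2]<zz+5)]
    if len(q): print(zz,len(q),"x",np.percentile(q[:,0],[0,10,50,90,100]).round(),"y",q[:,1].min().round(),q[:,1].max().round())
E
```

```text
t 6.22 w [0.4554 0.1932 0.0728] unit mm [-154.2 -168.7   72.8] yaw_y -88.79 tz [-0.005 -0.001 -1.   ] F unit [ 0.2 -0.1  0.4] open 0.999 j6 99.0
15 1 x [-48. -48. -48. -48. -48.] y -7.0 -7.0
20 10 x [-49. -48.  45.  52.  54.] y -14.0 5.0
25 27 x [-53. -52. -44.  50.  56.] y -15.0 6.0
30 21 x [-53. -52. -47.  47.  56.] y -14.0 7.0
35 14 x [-55. -52.   1.  49.  52.] y -15.0 7.0
40 25 x [-54. -53.  41.  49.  57.] y -16.0 7.0
45 16 x [-54. -53.  -3.  51.  54.] y -14.0 5.0
50 8 x [-55.  14.  45.  52.  54.] y -13.0 6.0
55 8 x [44. 46. 48. 55. 56.] y -14.0 1.0
60 5 x [43. 44. 47. 53. 56.] y -14.0 4.0
65 3 x [45. 45. 45. 47. 48.] y -6.0 -1.0
70 5 x [47. 47. 50. 50. 50.] y -9.0 -2.0
75 5 x [48. 48. 52. 52. 52.] y -10.0 -4.0
80 2 x [50. 51. 52. 53. 53.] y -12.0 -8.0
85 8 x [-83. -82.  48.  52.  55.] y -17.0 21.0
90 23 x [-86. -86. -84.  51.  87.] y -39.0 26.0
95 63 x [-88. -87. -84.  54.  84.] y -42.0 35.0
100 71 x [-87. -86. -84.  55.  84.] y -42.0 32.0
105 107 x [-88. -86.  -2.  50.  85.] y -43.0 32.0
```

View pics/s3.png

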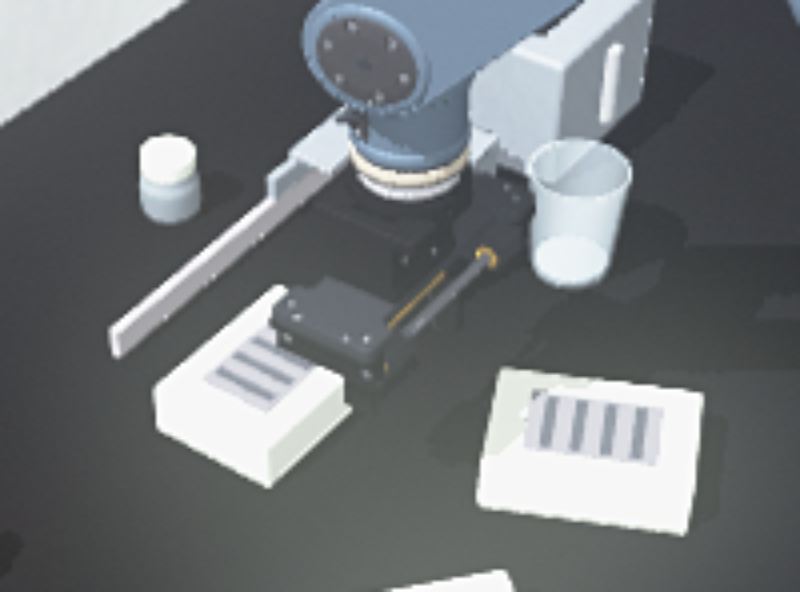

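The depth data shows the real fingertips about 20 mm above the reported TCP instead of 8 mm below it, and the body bottom agrees. So the reported z reads about 27 mm low, with about -5 mm in unit y. I'll calibrate by lowering carefully toward the bench and watching the force.

Emit:
arm_command([
  {"translation": [0,0,1],"dr": [0,0,0],"jaw": 0},
  {"translation": [0,0,1],"dr": [0,0,0],"jaw": 0},
  {"translation": [0,0,0.8],"dr": [0,0,0],"jaw": 0},
  {"translation": [0,0,0],"dr": [0,0,0],"jaw": 0},
  {"translation": [0,0,0],"dr": [0,0,0],"jaw": 0},
])

```text
time_s: 6.68
position: [0.461, 0.1934, 0.0019]
tcp_rot: [[1.0, 0.02, -0.0], [0.02, -1.0, -0.0], [-0.0, 0.0, -1.0]]
force: [-0.8, 0.1, 0.3]
opening: 1.001
```

```bash
python3 - <<'E'
from h import *
show()
p,d=capture("side");W=cloud("side",d);V=U(W)*1000
t=U(read_state()["position"])*1000
cv2.imwrite("pics/s4.png",cv2.resize(p[140:300,190:390,::-1],None,fx=4,fy=3.7))
dark=p.max(2)<110
m=(abs(V[...,0]-t[0])<65)&(abs(V[...,1]-t[1])<22)&(V[...,2]>8)&(V[...,2]<60)&(d>0)
rel=V[m]-t
for zz in range(0,60,4):
    q=rel[(V[m][:,2]>=zz)&(V[m][:,2]<zz+4)]
    if len(q): print("absz",zz,len(q),"x",np.percentile(q[:,0],[0,10,50,90,100]).round(),"y",q[:,1].min().round(),q[:,1].max().round())
E
```

```text
t 6.68 w [0.461  0.1934 0.0019] unit mm [-154.2 -163.1    1.9] yaw_y -88.88 tz [-0. -0. -1.] F unit [-0.1 -0.8  0.3] open 1.001 j6 99.0
absz 20 2 x [-49. -39.  -1.  37.  46.] y -9.0 2.0
absz 24 14 x [-51. -50. -42.  48.  51.] y -13.0 12.0
absz 28 19 x [-53. -51. -49.  48.  52.] y -14.0 10.0
absz 32 14 x [-53. -52.   2.  50.  54.] y -12.0 11.0
absz 36 14 x [-52. -51. -50.  48.  51.] y -12.0 10.0
absz 40 13 x [-52. -51. -49.  50.  53.] y -12.0 6.0
absz 44 5 x [-53. -52.  45.  49.  51.] y -8.0 9.0
absz 48 10 x [-54. -52.  47.  54.  57.] y -13.0 9.0
absz 52 4 x [44. 44. 47. 51. 52.] y -10.0 7.0
absz 56 4 x [45. 45. 47. 53. 55.] y -12.0 7.0
```

View pics/s4.png

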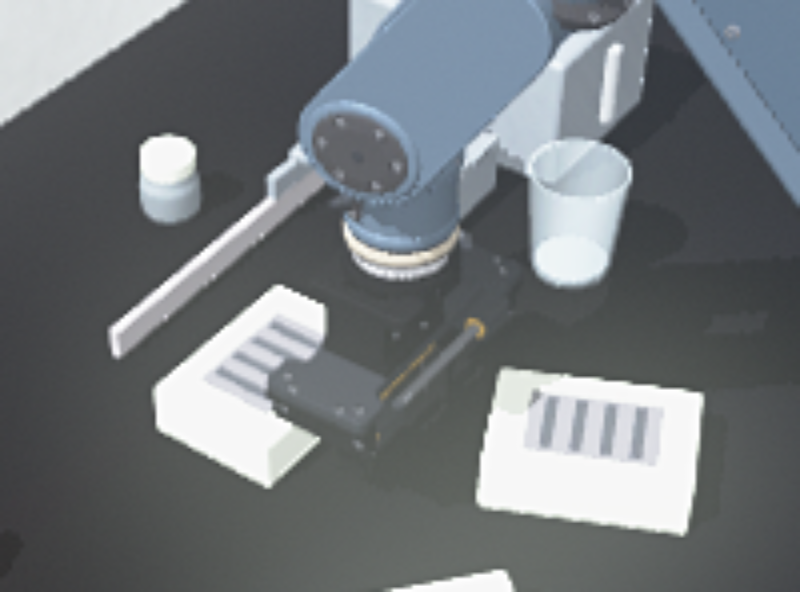

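Fingertips are at z ≈ 22 mm for a reported 2 mm, so tip ≈ reported + 20 mm. I'll go down another 11 mm (tips at ~11 mm) and push.

Emit:
arm_command([
  {"translation": [0,0,0.22],"dr": [0,0,0],"jaw": 0},
  {"translation": [0,0,0.22],"dr": [0,0,0],"jaw": 0},
  {"translation": [0.4,0,0],"dr": [0,0,0],"jaw": 0},
  {"translation": [0.4,0,0],"dr": [0,0,0],"jaw": 0},
  {"translation": [0.4,0,0],"dr": [0,0,0],"jaw": 0},
  {"translation": [0.2,0,0],"dr": [0,0,0],"jaw": 0},
  {"translation": [0.2,0,0],"dr": [0,0,0],"jaw": 0},
  {"translation": [0.2,0,0],"dr": [0,0,0],"jaw": 0},
  {"translation": [0.2,0,0],"dr": [0,0,0],"jaw": 0},
])

```text
time_s: 7.48
position: [0.5083, 0.1943, -0.0086]
tcp_rot: [[1.0, 0.02, -0.004], [0.02, -1.0, -0.001], [-0.004, 0.0, -1.0]]
force: [-3.5, 0.1, 1.8]
opening: 1.002
```

```bash
python3 - <<'E'
from h import *
show()
p,d=capture("side")
cv2.imwrite("pics/s5.png",cv2.resize(p[140:300,190:390,::-1],None,fx=4,fy=3.7))
E
```

```text
t 7.48 w [ 0.5083  0.1943 -0.0086] unit mm [-154.2 -115.8   -8.6] yaw_y -88.84 tz [-0.004 -0.001 -1.   ] F unit [-0.2 -3.5  1.8] open 1.002 j6 98.0
```

View pics/s5.png

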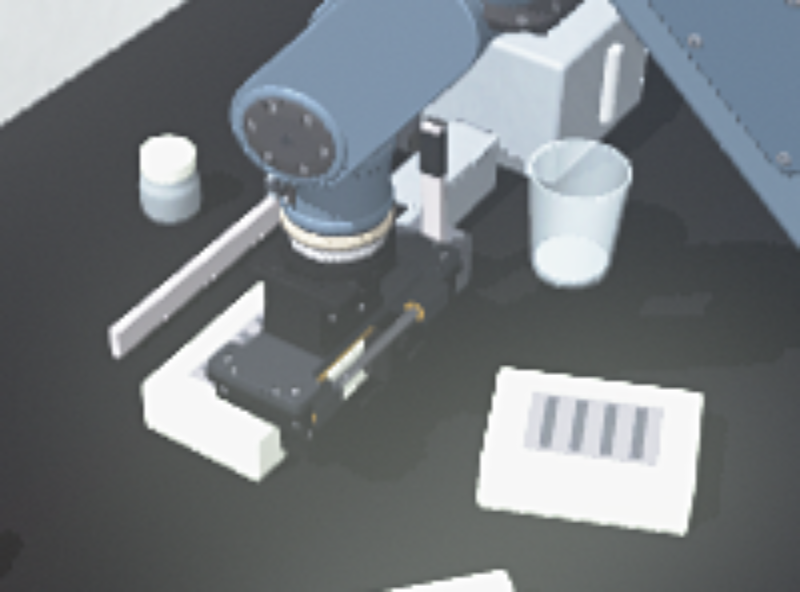

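The cassette now moves with the fingers at about 3.5 N. Continuing.

Emit:
arm_command([
  {"translation": [0.2,0,0],"dr": [0,0,0],"jaw": 0},
  {"translation": [0.2,0,0],"dr": [0,0,0],"jaw": 0},
  {"translation": [0.2,0,0],"dr": [0,0,0],"jaw": 0},
  {"translation": [0.2,0,0],"dr": [0,0,0],"jaw": 0},
  {"translation": [0.2,0,0],"dr": [0,0,0],"jaw": 0},
  {"translation": [0.2,0,0],"dr": [0,0,0],"jaw": 0},
  {"translation": [0.2,0,0],"dr": [0,0,0],"jaw": 0},
  {"translation": [0.2,0,0],"dr": [0,0,0],"jaw": 0},
  {"translation": [0.2,0,0],"dr": [0,0,0],"jaw": 0},
  {"translation": [0.04,0,0],"dr": [0,0,0],"jaw": 0},
  {"translation": [0.04,0,0],"dr": [0,0,0],"jaw": 0},
])

```text
time_s: 8.45
position: [0.5574, 0.1954, -0.0083]
tcp_rot: [[1.0, 0.02, 0.001], [0.02, -1.0, 0.0], [0.001, -0.0, -1.0]]
force: [-2.1, 0.5, -0.2]
opening: 1.0
```

Emit:
arm_command([
  {"translation": [0.04,0,0],"dr": [0,0,0],"jaw": 0},
  {"translation": [0.04,0,0],"dr": [0,0,0],"jaw": 0},
  {"translation": [0.04,0,0],"dr": [0,0,0],"jaw": 0},
  {"translation": [0.04,0,0],"dr": [0,0,0],"jaw": 0},
])

```text
time_s: 8.78
position: [0.5602, 0.1955, -0.0083]
tcp_rot: [[1.0, 0.02, -0.001], [0.02, -1.0, -0.0], [-0.001, 0.0, -1.0]]
force: [-3.0, -0.5, 2.6]
opening: 0.999
```

```bash
python3 - <<'E'
from h import *
show()
E
```

```text
t 8.78 w [ 0.5602  0.1955 -0.0083] unit mm [-154.4  -63.8   -8.3] yaw_y -88.84 tz [-0.001 -0.    -1.   ] F unit [ 0.5 -3.   2.6] open 0.999 j6 97.0
```

Emit:
arm_command([
  {"translation": [0.04,0,0],"dr": [0,0,0],"jaw": 0},
  {"translation": [0.04,0,0],"dr": [0,0,0],"jaw": 0},
  {"translation": [0.04,0,0],"dr": [0,0,0],"jaw": 0},
])

```text
time_s: 9.03
position: [0.5637, 0.1956, -0.0083]
tcp_rot: [[1.0, 0.02, -0.0], [0.02, -1.0, 0.0], [-0.0, -0.0, -1.0]]
force: [-3.4, -0.3, 2.3]
opening: 1.001
```

Emit:
arm_command([
  {"translation": [0.04,0,0],"dr": [0,0,0],"jaw": 0},
  {"translation": [0.04,0,0],"dr": [0,0,0],"jaw": 0},
])

```text
time_s: 9.2
position: [0.5658, 0.1956, -0.0084]
tcp_rot: [[1.0, 0.02, -0.0], [0.02, -1.0, -0.0], [-0.0, 0.0, -1.0]]
force: [-3.9, -0.1, 2.8]
opening: 1.0
```

```bash
python3 - <<'E'
from h import *
show()
p,d=capture("side")
cv2.imwrite("pics/s6.png",cv2.resize(p[140:300,190:390,::-1],None,fx=4,fy=3.7))
E
```

```text
t 9.2 w [ 0.5658  0.1956 -0.0084] unit mm [-154.4  -58.3   -8.4] yaw_y -88.85 tz [-0. -0. -1.] F unit [ 0.1 -3.9  2.8] open 1.0 j6 97.0
```

View pics/s6.png

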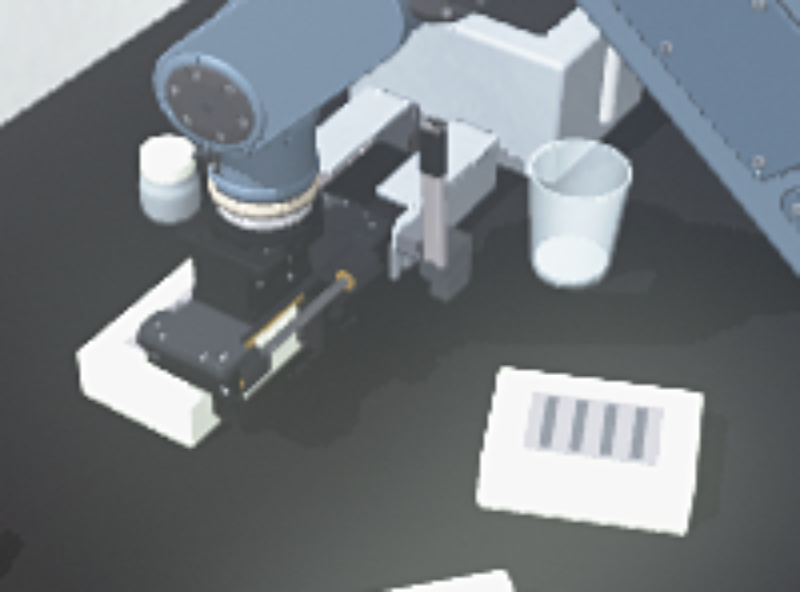

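The cassette is almost at the fence. I'll advance in 1 mm rows until the force rises.

Emit:
arm_command([
  {"translation": [0.04,0,0],"dr": [0,0,0],"jaw": 0},
  {"translation": [0.04,0,0],"dr": [0,0,0],"jaw": 0},
])

```text
time_s: 9.42
position: [0.5665, 0.1955, -0.0086]
tcp_rot: [[1.0, 0.02, -0.003], [0.02, -1.0, -0.0], [-0.003, 0.0, -1.0]]
force: [-7.4, 0.4, 4.1]
opening: 0.997
```

Emit:
arm_command([
  {"translation": [0.04,0,0],"dr": [0,0,0],"jaw": 0},
  {"translation": [0.04,0,0],"dr": [0,0,0],"jaw": 0},
])

```text
time_s: 9.58
position: [0.5664, 0.1955, -0.0088]
tcp_rot: [[1.0, 0.02, -0.007], [0.02, -1.0, -0.001], [-0.007, 0.0, -1.0]]
force: [-8.6, 0.3, 5.9]
opening: 1.001
```

The force rose to 8.6 N with no further travel, so the cassette is flat on the fence. Backing off and lifting clear for a top look.

Emit:
arm_command([
  {"translation": [-0.5,0,0],"dr": [0,0,0],"jaw": 0},
  {"translation": [-1,0,0],"dr": [0,0,0],"jaw": 0},
  {"translation": [-1,0,-1],"dr": [0,0,0],"jaw": 0},
  {"translation": [-1,-1,-1],"dr": [0,0,0],"jaw": 0},
  {"translation": [-1,-1,-1],"dr": [0,0,0],"jaw": 0},
  {"translation": [0,-1,-1],"dr": [0,0,-1],"jaw": 0},
  {"translation": [0,-1,0],"dr": [0,0,-1],"jaw": 0},
  {"translation": [0,-1,0],"dr": [0,0,-1],"jaw": 0.4},
  {"translation": [0,-1,0],"dr": [0,0,-1],"jaw": 0.5},
  {"translation": [0,0,0],"dr": [0,0,-1],"jaw": 0.6},
  {"translation": [0,0,0],"dr": [0,0,-1],"jaw": 0.6},
  {"translation": [0,0,0],"dr": [0,0,-1],"jaw": 0.6},
])

```text
time_s: 10.58
position: [0.4428, 0.3409, 0.0901]
tcp_rot: [[0.725, 0.689, 0.005], [0.689, -0.725, 0.002], [0.005, 0.002, -1.0]]
force: [0.7, -0.5, -0.1]
opening: 0.711
```

```bash
cat > look.py <<'E'
from h import *
import sys
def meas(n,tag):
    p,d=capture(n);W=cloud(n,d)
    m=((abs(W[...,2]-.045)<.007)&(d>0)&(p.min(2)>60)).astype(np.uint8)
    V=U(W)*1000;m&=(abs(V[...,0]+60)<220)&(abs(V[...,1])<65)
    k,l,st,c=cv2.connectedComponentsWithStats(m)
    for i in range(1,k):
        if st[i,4]<100: continue
        q=V[l==i];r=cv2.minAreaRect(q[:,:2].astype(np.float32));print(n,"unit ctr",np.round(r[0],1),"size",np.round(r[1],1),"ang",round(r[2],2),"n",st[i,4])
    cv2.imwrite(f"pics/{tag}.png",cv2.resize(p[130:290,190:440,::-1],None,fx=3.2,fy=3.2))
if __name__=="__main__":
    show()
    for n in sys.argv[2:]: meas(n,sys.argv[1]+n)
E
python3 look.py a top side
```

```text
t 10.58 w [0.4428 0.3409 0.0901] unit mm [-302.1 -178.4   90.1] yaw_y -46.48 tz [ 0.005  0.002 -1.   ] F unit [ 0.5  0.7 -0.1] open 0.711 j6 73.0
top unit ctr [-163.6    0.7] size [ 99.5 139. ] ang 89.35 n 1772
side unit ctr [-163.7    3. ] size [142.6 102.9] ang 1.12 n 789
```

View pics/atop.png

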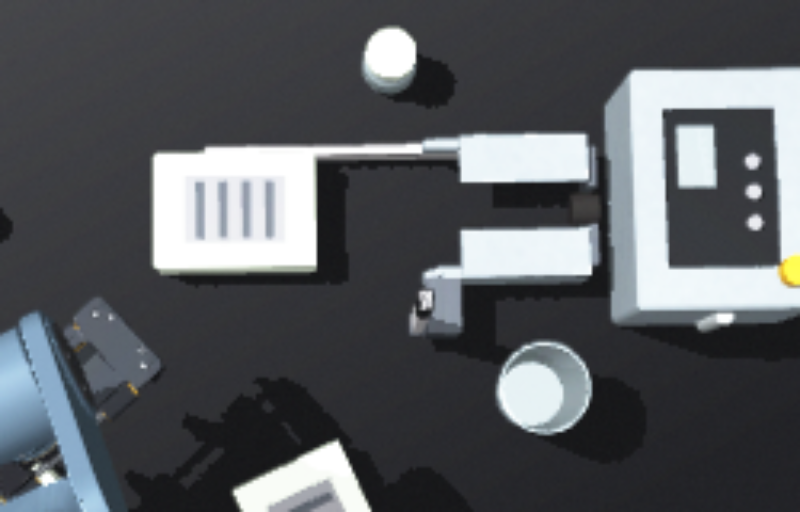

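View pics/aside.png

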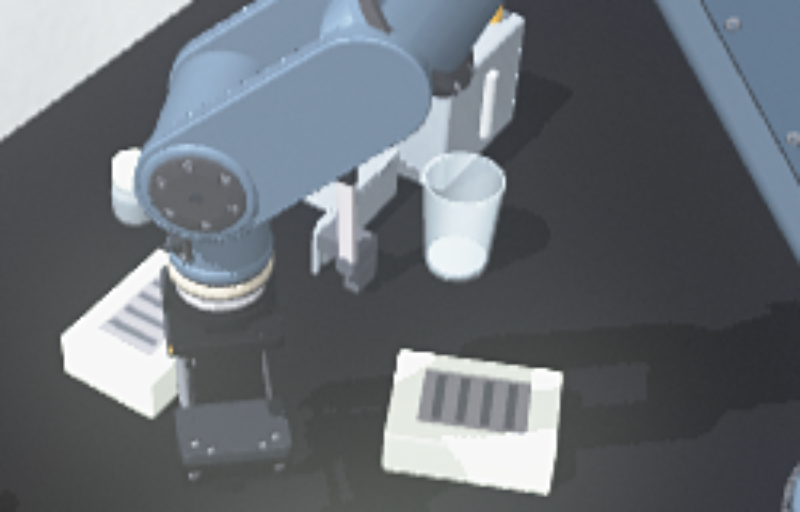

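Top view: the cassette lies along the fence at unit (-163.6, 0.7) mm, in line with the bay. Next, turn the tool a further -48° so that tool y = unit y and tool x = -unit x, then go behind the rear face. The hand stays at about y = +13 mm so the wide body clears the upright latch.

Emit:
arm_command([
  {"translation": [0,0,0],"dr": [0,0,-1],"jaw": 0.6},
  {"translation": [0,0,0],"dr": [0,0,-1],"jaw": 0.6},
  {"translation": [0,0,0],"dr": [0,0,-1],"jaw": 0.6},
  {"translation": [0,0,0],"dr": [0,0,-1],"jaw": 0.6},
  {"translation": [0,0,0],"dr": [0,0,-1],"jaw": 0.6},
  {"translation": [0,0,0],"dr": [0,0,-1],"jaw": 0.6},
  {"translation": [0,0,0],"dr": [0,0,-1],"jaw": 0.6},
  {"translation": [0,0,0],"dr": [0,0,-1],"jaw": 0.6},
  {"translation": [0,0,0],"dr": [0,0,0],"jaw": 0.6},
])

```text
time_s: 11.43
position: [0.4422, 0.3396, 0.0899]
tcp_rot: [[-0.019, 1.0, 0.003], [1.0, 0.019, 0.001], [0.001, 0.003, -1.0]]
force: [0.2, 1.0, -0.3]
opening: 0.397
```

Emit:
arm_command([
  {"translation": [0,1,0],"dr": [0,0,0],"jaw": 0.6},
  {"translation": [0,1,0],"dr": [0,0,0],"jaw": 0.6},
  {"translation": [0,1,0],"dr": [0,0,0],"jaw": 0.6},
  {"translation": [0,1,0],"dr": [0,0,0],"jaw": 0.6},
  {"translation": [0,1,0],"dr": [0,0,0],"jaw": 0.6},
  {"translation": [0,1,0],"dr": [0,0,0],"jaw": 0.6},
  {"translation": [0,1,0],"dr": [0,0,0],"jaw": 0.6},
  {"translation": [-0.6,0.6,0],"dr": [0,0,0],"jaw": 0.6},
  {"translation": [0,0,0],"dr": [0,0,0],"jaw": 0.6},
])

```text
time_s: 12.18
position: [0.6362, 0.3257, 0.0897]
tcp_rot: [[-0.012, 1.0, 0.006], [1.0, 0.012, -0.0], [-0.0, 0.006, -1.0]]
force: [0.5, -0.5, -0.1]
opening: 0.398
```

```bash
python3 look.py b side
```

```text
t 12.18 w [0.6362 0.3257 0.0897] unit mm [-283.2   14.6   89.7] yaw_y 0.71 tz [ 0.006 -0.    -1.   ] F unit [ 0.5  0.5 -0.1] open 0.398 j6 18.0
side unit ctr [-1.628e+02 -1.000e-01] size [143.1 100.3] ang 0.43 n 1006
```

View pics/bside.png

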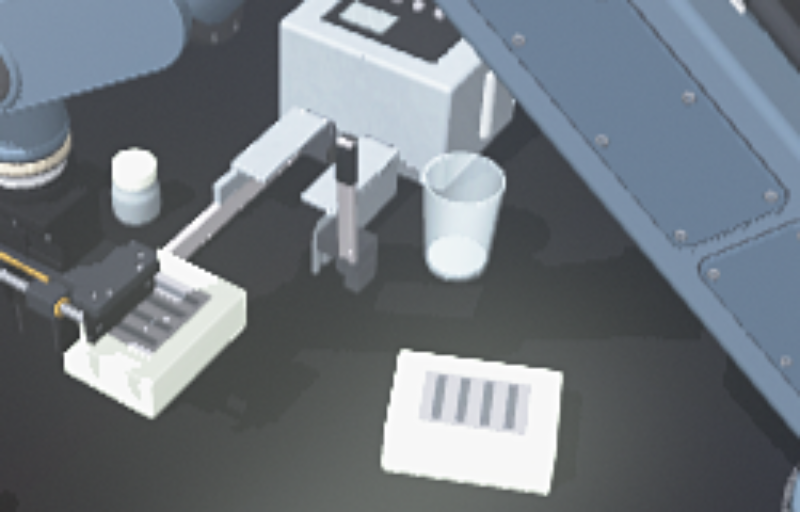

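The hand is behind the rear end. Descending to fingertip height ~11 mm.

Emit:
arm_command([
  {"translation": [0,0,1],"dr": [0,0,0],"jaw": 0.6},
  {"translation": [0,0,1],"dr": [0,0,0],"jaw": 0.6},
  {"translation": [0,0,1],"dr": [0,0,0],"jaw": 0.6},
  {"translation": [0,0,0.6],"dr": [0,0,0],"jaw": 0.6},
  {"translation": [0,0,0.3],"dr": [0,0,0],"jaw": 0.6},
  {"translation": [0,0,0],"dr": [0,0,0],"jaw": 0.6},
])

```text
time_s: 12.73
position: [0.629, 0.3279, -0.0099]
tcp_rot: [[-0.019, 1.0, -0.004], [1.0, 0.019, -0.001], [-0.001, -0.004, -1.0]]
force: [-0.0, -0.4, 0.3]
opening: 0.402
```

```bash
python3 - <<'E'
from h import *
show()
p,d=capture("side");W=cloud("side",d);V=U(W)*1000
t=U(read_state()["position"])*1000
m=(abs(V[...,0]-t[0])<25)&(abs(V[...,1]-t[1])<60)&(V[...,2]>6)&(V[...,2]<60)&(d>0)
a=V[m]
for zz in range(6,60,6):
    q=a[(a[:,2]>=zz)&(a[:,2]<zz+6)]
    if len(q): print("absz",zz,len(q),"x",q[:,0].min().round(),q[:,0].max().round(),"y",np.percentile(q[:,1],[0,10,30,50,70,90,100]).round())
cv2.imwrite("pics/s7.png",cv2.resize(p[170:290,170:330,::-1],None,fx=5,fy=5))
E
```

```text
t 12.73 w [ 0.629   0.3279 -0.0099] unit mm [-285.5    7.4   -9.9] yaw_y 1.1 tz [-0.004 -0.001 -1.   ] F unit [ 0.4 -0.   0.3] open 0.402 j6 17.0
absz 6 1 x -283.0 -283.0 y [27. 27. 27. 27. 27. 27. 27.]
absz 12 20 x -295.0 -272.0 y [-20. -18. -17.  24.  25.  29.  32.]
absz 18 20 x -297.0 -274.0 y [-22. -21. -19. -15.  25.  27.  34.]
absz 24 19 x -296.0 -276.0 y [-21. -21. -19. -18.  25.  29.  33.]
absz 30 18 x -296.0 -284.0 y [-20. -19. -17.  22.  25.  30.  33.]
absz 36 14 x -295.0 -281.0 y [-21. -21. -18.  25.  27.  34.  35.]
absz 42 15 x -296.0 -285.0 y [-22. -21. -20. -16.  25.  31.  33.]
absz 48 13 x -298.0 -277.0 y [-21.  24.  25.  26.  31.  35.  36.]
absz 54 12 x -296.0 -275.0 y [23. 25. 26. 27. 30. 36. 37.]
```

View pics/s7.png

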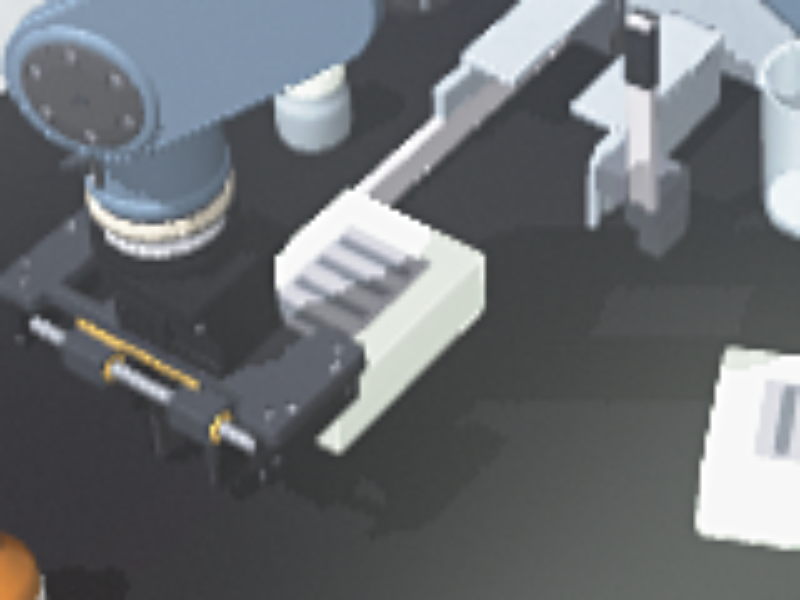

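Emit:
arm_command([
  {"translation": [-0.5,0.24,0],"dr": [0,0,0],"jaw": 0.6},
  {"translation": [-0.5,0,0],"dr": [0,0,0],"jaw": 0.6},
  {"translation": [-0.25,0,0],"dr": [0,0,0],"jaw": 0.6},
  {"translation": [-0.25,0,0],"dr": [0,0,0],"jaw": 0.6},
  {"translation": [-0.25,0,0],"dr": [0,0,0],"jaw": 0.6},
  {"translation": [-0.25,0,0],"dr": [0,0,0],"jaw": 0.6},
  {"translation": [-0.25,0,0],"dr": [0,0,0],"jaw": 0.6},
  {"translation": [-0.25,0,0],"dr": [0,0,0],"jaw": 0.6},
  {"translation": [-0.25,0,0],"dr": [0,0,0],"jaw": 0.6},
  {"translation": [-0.25,0,0],"dr": [0,0,0],"jaw": 0.6},
])

```text
time_s: 13.62
position: [0.6386, 0.2531, -0.0076]
tcp_rot: [[-0.02, 1.0, 0.001], [1.0, 0.02, 0.0], [0.0, 0.001, -1.0]]
force: [-0.4, 3.3, 2.2]
opening: 0.403
```

```bash
python3 look.py c side
```

```text
t 13.62 w [ 0.6386  0.2531 -0.0076] unit mm [-210.6   15.6   -7.6] yaw_y 1.16 tz [ 0.001  0.    -1.   ] F unit [-3.3 -0.4  2.2] open 0.403 j6 11.0
side unit ctr [-125.9    1. ] size [103.  138.3] ang 89.53 n 463
```

View pics/cside.png

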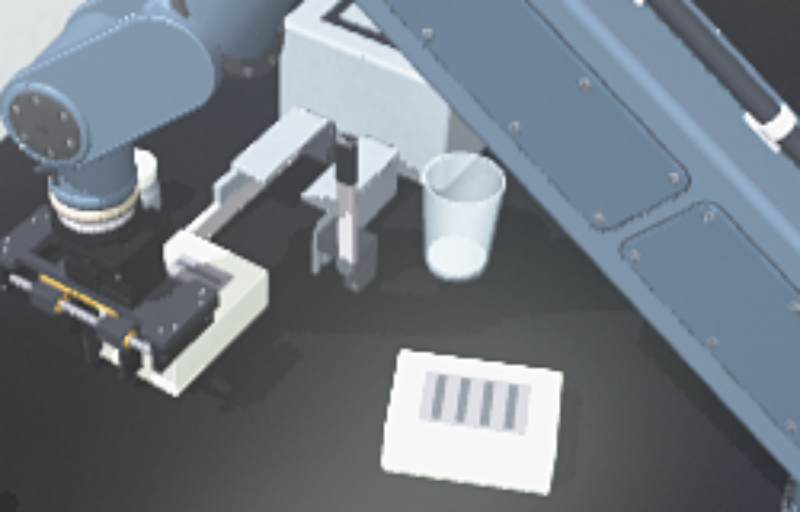

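The cassette slides along the fence at 3.3 N, aligned. Continue to just before the mouth.

Emit:
arm_command([
  {"translation": [-0.25,0,0],"dr": [0,0,0],"jaw": 0.6},
  {"translation": [-0.25,0,0],"dr": [0,0,0],"jaw": 0.6},
  {"translation": [-0.25,0,0],"dr": [0,0,0],"jaw": 0.6},
  {"translation": [-0.25,0,0],"dr": [0,0,0],"jaw": 0.6},
  {"translation": [-0.25,0,0],"dr": [0,0,0],"jaw": 0.6},
  {"translation": [-0.25,0,0],"dr": [0,0,0],"jaw": 0.6},
  {"translation": [-0.25,0,0],"dr": [0,0,0],"jaw": 0.6},
])

```text
time_s: 14.25
position: [0.6393, 0.2088, -0.0079]
tcp_rot: [[-0.02, 1.0, -0.0], [1.0, 0.02, -0.0], [-0.0, -0.0, -1.0]]
force: [-0.1, 4.0, 3.1]
opening: 0.395
```

```bash
python3 look.py d side
```

```text
t 14.25 w [ 0.6393  0.2088 -0.0079] unit mm [-166.2   15.4   -7.9] yaw_y 1.15 tz [-0. -0. -1.] F unit [-4.  -0.   3.1] open 0.395 j6 7.0
side unit ctr [-84.4   1.8] size [103.7 140.1] ang 89.26 n 405
```

View pics/dside.png

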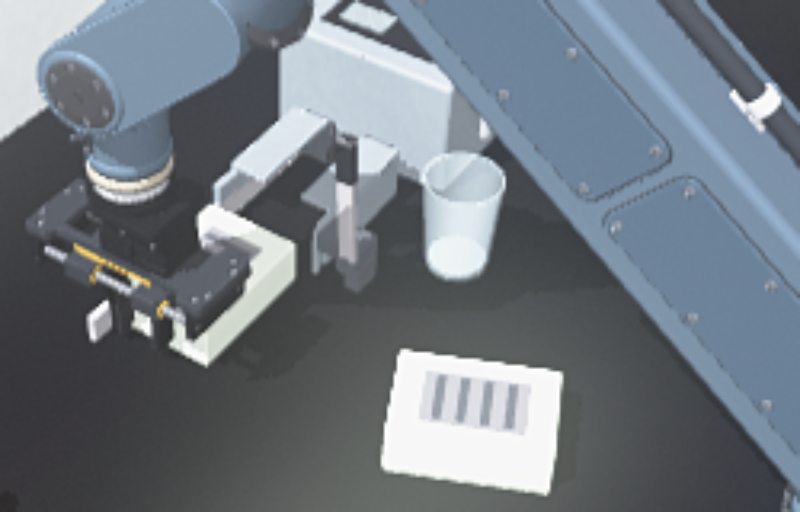

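Emit:
arm_command([
  {"translation": [-0.12,0,0],"dr": [0,0,0],"jaw": 0.6},
  {"translation": [-0.12,0,0],"dr": [0,0,0],"jaw": 0.6},
  {"translation": [-0.12,0,0],"dr": [0,0,0],"jaw": 0.6},
  {"translation": [-0.12,0,0],"dr": [0,0,0],"jaw": 0.6},
  {"translation": [-0.12,0,0],"dr": [0,0,0],"jaw": 0.6},
])

```text
time_s: 14.72
position: [0.6394, 0.1943, -0.008]
tcp_rot: [[-0.02, 1.0, -0.0], [1.0, 0.02, -0.0], [-0.0, -0.0, -1.0]]
force: [-0.0, 2.5, 0.5]
opening: 0.398
```

Emit:
arm_command([
  {"translation": [-0.08,0,0],"dr": [0,0,0],"jaw": 0.6},
  {"translation": [-0.08,0,0],"dr": [0,0,0],"jaw": 0.6},
  {"translation": [-0.08,0,0],"dr": [0,0,0],"jaw": 0.6},
  {"translation": [-0.08,0,0],"dr": [0,0,0],"jaw": 0.6},
  {"translation": [-0.08,0,0],"dr": [0,0,0],"jaw": 0.6},
])

```text
time_s: 15.13
position: [0.6397, 0.1842, -0.008]
tcp_rot: [[-0.02, 1.0, -0.0], [1.0, 0.02, -0.0], [-0.0, -0.0, -1.0]]
force: [-0.8, 2.3, -0.0]
opening: 0.397
```

Emit:
arm_command([
  {"translation": [-0.08,0,0],"dr": [0,0,0],"jaw": 0.6},
  {"translation": [-0.08,0,0],"dr": [0,0,0],"jaw": 0.6},
  {"translation": [-0.08,0,0],"dr": [0,0,0],"jaw": 0.6},
  {"translation": [-0.08,0,0],"dr": [0,0,0],"jaw": 0.6},
  {"translation": [-0.08,0,0],"dr": [0,0,0],"jaw": 0.6},
])

```text
time_s: 15.55
position: [0.6399, 0.1742, -0.008]
tcp_rot: [[-0.02, 1.0, -0.0], [1.0, 0.02, -0.0], [-0.0, -0.0, -1.0]]
force: [-0.2, 0.7, -2.1]
opening: 0.398
```

```bash
python3 look.py e side
```

```text
t 15.55 w [ 0.6399  0.1742 -0.008 ] unit mm [-131.6   15.4   -8. ] yaw_y 1.15 tz [-0. -0. -1.] F unit [-0.7 -0.2 -2.1] open 0.398 j6 4.0
side unit ctr [-13.1 -28.1] size [190.5 103.2] ang 38.49 n 427
```

Emit:
arm_command([
  {"translation": [-0.16,0,0],"dr": [0,0,0],"jaw": 0.6},
  {"translation": [-0.16,0,0],"dr": [0,0,0],"jaw": 0.6},
  {"translation": [-0.16,0,0],"dr": [0,0,0],"jaw": 0.6},
  {"translation": [-0.16,0,0],"dr": [0,0,0],"jaw": 0.6},
  {"translation": [-0.16,0,0],"dr": [0,0,0],"jaw": 0.6},
  {"translation": [-0.16,0,0],"dr": [0,0,0],"jaw": 0.6},
])

```text
time_s: 16.1
position: [0.6406, 0.15, -0.0078]
tcp_rot: [[-0.02, 1.0, -0.0], [1.0, 0.02, -0.0], [-0.0, -0.0, -1.0]]
force: [-0.2, 2.7, -1.6]
opening: 0.401
```

```bash
python3 look.py f side
```

```text
t 16.1 w [ 0.6406  0.15   -0.0078] unit mm [-107.4   15.6   -7.8] yaw_y 1.14 tz [-0. -0. -1.] F unit [-2.7 -0.2 -1.6] open 0.401 j6 2.0
side unit ctr [ 10.  -24.1] size [149.6  80.8] ang 46.37 n 345
```

View pics/fside.png

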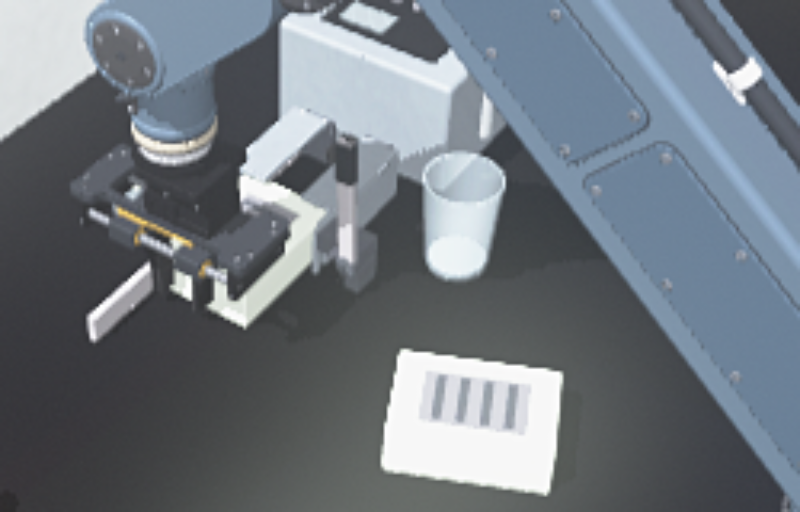

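The cassette has entered the bay at low force. Continuing with moderate steps.

Emit:
arm_command([
  {"translation": [-0.2,0,0],"dr": [0,0,0],"jaw": 0.6},
  {"translation": [-0.2,0,0],"dr": [0,0,0],"jaw": 0.6},
  {"translation": [-0.2,0,0],"dr": [0,0,0],"jaw": 0.6},
  {"translation": [-0.2,0,0],"dr": [0,0,0],"jaw": 0.6},
  {"translation": [-0.2,0,0],"dr": [0,0,0],"jaw": 0.6},
  {"translation": [-0.2,0,0],"dr": [0,0,0],"jaw": 0.6},
])

```text
time_s: 16.65
position: [0.6412, 0.12, -0.0078]
tcp_rot: [[-0.02, 1.0, 0.0], [1.0, 0.02, 0.0], [0.0, 0.0, -1.0]]
force: [-0.8, 2.5, -0.4]
opening: 0.4
```

Emit:
arm_command([
  {"translation": [-0.2,0,0],"dr": [0,0,0],"jaw": 0.6},
  {"translation": [-0.2,0,0],"dr": [0,0,0],"jaw": 0.6},
  {"translation": [-0.2,0,0],"dr": [0,0,0],"jaw": 0.6},
  {"translation": [-0.2,0,0],"dr": [0,0,0],"jaw": 0.6},
  {"translation": [-0.2,0,0],"dr": [0,0,0],"jaw": 0.6},
  {"translation": [-0.2,0,0],"dr": [0,0,0],"jaw": 0.6},
])

```text
time_s: 17.15
position: [0.6418, 0.0901, -0.0078]
tcp_rot: [[-0.02, 1.0, 0.0], [1.0, 0.02, 0.0], [0.0, 0.0, -1.0]]
force: [0.5, 1.7, -0.0]
opening: 0.399
```

```bash
python3 look.py g side
```

```text
t 17.15 w [ 0.6418  0.0901 -0.0078] unit mm [-47.5  15.7  -7.8] yaw_y 1.15 tz [ 0.  0. -1.] F unit [-1.7  0.5 -0. ] open 0.399 j6 -3.0
side unit ctr [81.4  7.3] size [51.9 36. ] ang 1.19 n 102
```

View pics/gside.png

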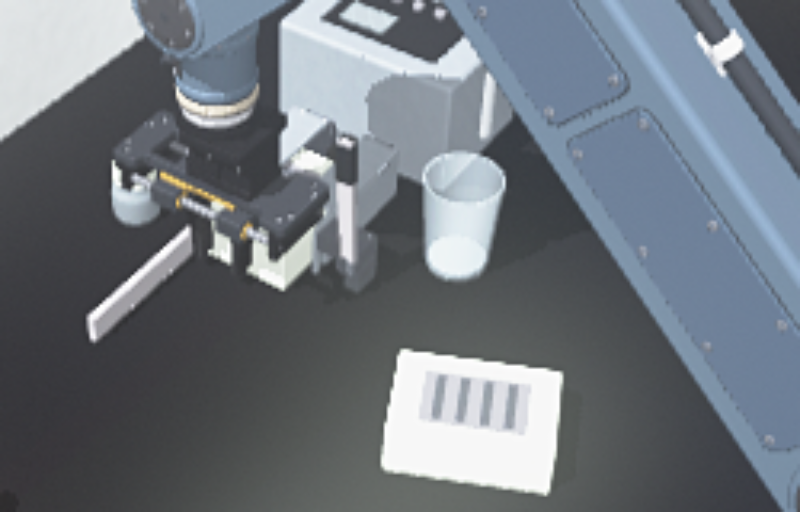

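The hand nears the mouth, with the latch bar at (345,220) next to the body's edge. Check that clearance before going on.

```bash
python3 - <<'E'
from h import *
p,d=capture("side");V=U(cloud("side",d))*1000
t=U(read_state()["position"])*1000
m=(abs(V[...,0]-t[0])<36)&(V[...,2]>85)&(V[...,2]<200)&(d>0)&(abs(V[...,1])<115)
q=V[m]
q1=q[(q[:,0]<-22)]
for z in range(85,165,10):
    a=q1[(q1[:,2]>=z)&(q1[:,2]<z+10)]
    if len(a): print("hand z",z,"ymin",np.sort(a[:,1])[:4].round(),len(a))
m=(V[...,0]>-20)&(V[...,0]<0)&(V[...,2]>60)&(V[...,2]<190)&(V[...,1]>-115)&(V[...,1]<-70)
q=V[m]
for z in range(60,190,20):
    a=q[(q[:,2]>=z)&(q[:,2]<z+20)]
    if len(a): print("bar z",z,"y",a[:,1].min().round(),a[:,1].max().round(),"x",a[:,0].min().round(),a[:,0].max().round(),len(a))
E
```

```text
hand z 85 ymin [-74. -74. -74. -73.] 91
hand z 95 ymin [-73. -73. -73. -73.] 157
hand z 105 ymin [-80. -78. -78. -78.] 133
hand z 115 ymin [-81. -81. -81. -81.] 221
hand z 125 ymin [-83. -82. -81. -81.] 399
hand z 135 ymin [-36. -36. -36. -35.] 79
hand z 145 ymin [-37. -37. -36. -36.] 98
hand z 155 ymin [-38. -36. -36. -36.] 54
bar z 60 y -106.0 -91.0 x -16.0 -0.0 27
bar z 80 y -105.0 -71.0 x -17.0 -0.0 38
bar z 100 y -105.0 -76.0 x -19.0 -3.0 44
bar z 120 y -102.0 -71.0 x -18.0 -2.0 42
bar z 140 y -104.0 -87.0 x -14.0 -2.0 36
bar z 160 y -103.0 -83.0 x -14.0 -1.0 46
bar z 180 y -99.0 -85.0 x -13.0 -3.0 9
```

The hand's edge is at y ≈ -82 and the bar's inner face at about -89. That's thin, so I'll back off 5 mm, shift the hand 6 mm toward the fence and narrow the fingers a little.

Emit:
arm_command([
  {"translation": [0.2,0,0],"dr": [0,0,0],"jaw": 0.7},
  {"translation": [0,0.12,0],"dr": [0,0,0],"jaw": 0.7},
  {"translation": [0,0.12,0],"dr": [0,0,0],"jaw": 0.7},
  {"translation": [0,0,0],"dr": [0,0,0],"jaw": 0.7},
  {"translation": [-0.1,0,0],"dr": [0,0,0],"jaw": 0.7},
  {"translation": [-0.1,0,0],"dr": [0,0,0],"jaw": 0.7},
  {"translation": [-0.1,0,0],"dr": [0,0,0],"jaw": 0.7},
  {"translation": [-0.1,0,0],"dr": [0,0,0],"jaw": 0.7},
  {"translation": [-0.1,0,0],"dr": [0,0,0],"jaw": 0.7},
  {"translation": [-0.1,0,0],"dr": [0,0,0],"jaw": 0.7},
])

```text
time_s: 18.08
position: [0.6477, 0.0807, -0.0079]
tcp_rot: [[-0.02, 1.0, -0.0], [1.0, 0.02, 0.0], [0.0, -0.0, -1.0]]
force: [0.9, 2.9, -0.1]
opening: 0.298
```

```bash
python3 look.py i side
```

```text
t 18.08 w [ 0.6477  0.0807 -0.0079] unit mm [-38.   21.5  -7.9] yaw_y 1.13 tz [-0.  0. -1.] F unit [-2.9  0.9 -0.1] open 0.298 j6 -4.0
```

View pics/iside.png

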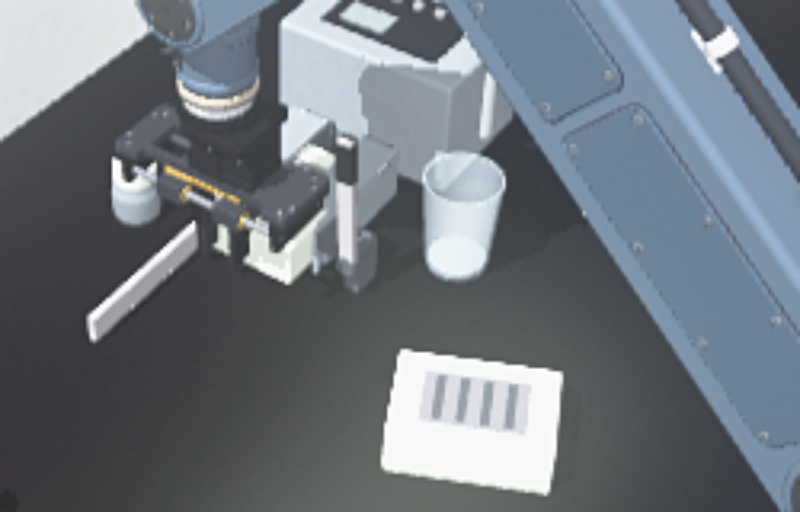

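Emit:
arm_command([
  {"translation": [-0.08,0,0],"dr": [0,0,0],"jaw": 0.7},
  {"translation": [-0.08,0,0],"dr": [0,0,0],"jaw": 0.7},
  {"translation": [-0.08,0,0],"dr": [0,0,0],"jaw": 0.7},
  {"translation": [-0.08,0,0],"dr": [0,0,0],"jaw": 0.7},
  {"translation": [-0.08,0,0],"dr": [0,0,0],"jaw": 0.7},
  {"translation": [-0.08,0,0],"dr": [0,0,0],"jaw": 0.7},
  {"translation": [-0.08,0,0],"dr": [0,0,0],"jaw": 0.7},
  {"translation": [-0.08,0,0],"dr": [0,0,0],"jaw": 0.7},
])

```text
time_s: 18.8
position: [0.6482, 0.0644, -0.0079]
tcp_rot: [[-0.02, 1.0, -0.0], [1.0, 0.02, -0.0], [-0.0, -0.0, -1.0]]
force: [-0.2, 2.0, -0.6]
opening: 0.299
```

Emit:
arm_command([
  {"translation": [-0.04,0,0],"dr": [0,0,0],"jaw": 0.7},
  {"translation": [-0.04,0,0],"dr": [0,0,0],"jaw": 0.7},
  {"translation": [-0.04,0,0],"dr": [0,0,0],"jaw": 0.7},
])

```text
time_s: 19.05
position: [0.6483, 0.0628, -0.0078]
tcp_rot: [[-0.02, 1.0, 0.0], [1.0, 0.02, 0.002], [0.002, 0.0, -1.0]]
force: [0.8, 5.6, -0.6]
opening: 0.303
```

Emit:
arm_command([
  {"translation": [-0.04,0,0],"dr": [0,0,0],"jaw": 0.7},
  {"translation": [-0.04,0,0],"dr": [0,0,0],"jaw": 0.7},
  {"translation": [-0.04,0,0],"dr": [0,0,0],"jaw": 0.7},
])

```text
time_s: 19.3
position: [0.6483, 0.06, -0.0078]
tcp_rot: [[-0.02, 1.0, 0.0], [1.0, 0.02, 0.002], [0.002, 0.0, -1.0]]
force: [0.2, 6.4, -0.4]
opening: 0.302
```

```bash
python3 -c "from h import *;show()"
```

```text
t 19.3 w [ 0.6483  0.06   -0.0078] unit mm [-17.3  21.7  -7.8] yaw_y 1.13 tz [ 0.     0.002 -1.   ] F unit [-6.4  0.3 -0.4] open 0.302 j6 -6.0
```

The seal is engaged at 6.4 N. Continue in 1 mm steps, watching the force.

Emit:
arm_command([
  {"translation": [-0.04,0,0],"dr": [0,0,0],"jaw": 0.7},
  {"translation": [-0.04,0,0],"dr": [0,0,0],"jaw": 0.7},
  {"translation": [-0.04,0,0],"dr": [0,0,0],"jaw": 0.7},
  {"translation": [-0.04,0,0],"dr": [0,0,0],"jaw": 0.7},
])

```text
time_s: 19.63
position: [0.6484, 0.056, -0.0079]
tcp_rot: [[-0.02, 1.0, 0.0], [1.0, 0.02, 0.002], [0.002, 0.0, -1.0]]
force: [0.5, 6.6, -1.4]
opening: 0.298
```

Emit:
arm_command([
  {"translation": [-0.04,0,0],"dr": [0,0,0],"jaw": 0.7},
  {"translation": [-0.04,0,0],"dr": [0,0,0],"jaw": 0.7},
])

```text
time_s: 19.8
position: [0.6484, 0.054, -0.0079]
tcp_rot: [[-0.02, 1.0, 0.0], [1.0, 0.02, 0.002], [0.002, 0.0, -1.0]]
force: [0.7, 5.7, 0.5]
opening: 0.298
```

Emit:
arm_command([
  {"translation": [-0.04,0,0],"dr": [0,0,0],"jaw": 0.7},
  {"translation": [-0.04,0,0],"dr": [0,0,0],"jaw": 0.7},
])

```text
time_s: 19.97
position: [0.6484, 0.0522, -0.0079]
tcp_rot: [[-0.02, 1.0, -0.0], [1.0, 0.02, 0.002], [0.002, -0.0, -1.0]]
force: [0.8, 10.1, -0.1]
opening: 0.3
```

Emit:
arm_command([
  {"translation": [-0.03,0,0],"dr": [0,0,0],"jaw": 0.7},
  {"translation": [0,0,0],"dr": [0,0,0],"jaw": 0.7},
])

```text
time_s: 20.13
position: [0.6483, 0.0522, -0.0079]
tcp_rot: [[-0.02, 1.0, -0.0], [1.0, 0.02, 0.003], [0.003, -0.0, -1.0]]
force: [-0.0, 8.4, -0.8]
opening: 0.296
```

Emit:
arm_command([
  {"translation": [-0.03,0,0],"dr": [0,0,0],"jaw": 0.7},
  {"translation": [0,0,0],"dr": [0,0,0],"jaw": 0.7},
])

```text
time_s: 20.3
position: [0.6482, 0.0522, -0.0079]
tcp_rot: [[-0.02, 1.0, -0.0], [1.0, 0.02, 0.004], [0.004, -0.0, -1.0]]
force: [0.3, 11.4, -0.9]
opening: 0.298
```

It has stopped hard at 11 N, 12 mm after the seal first resisted, with the TCP at unit x = -9.5. That means the rear is flush. Back off straight and look.

Emit:
arm_command([
  {"translation": [0.3,0,0],"dr": [0,0,0],"jaw": 0.7},
  {"translation": [0.7,0,0],"dr": [0,0,0],"jaw": 0.7},
  {"translation": [1,0,0],"dr": [0,0,0],"jaw": 0.7},
  {"translation": [1,0,0],"dr": [0,0,0],"jaw": 0.7},
  {"translation": [1,0,-1],"dr": [0,0,0],"jaw": 0.7},
  {"translation": [1,0,-1],"dr": [0,0,0],"jaw": 0.7},
  {"translation": [0,0,-1],"dr": [0,0,0],"jaw": 1},
  {"translation": [0,0,-1],"dr": [0,0,0],"jaw": 1},
  {"translation": [0,0,-1],"dr": [0,0,0],"jaw": 1},
  {"translation": [0,0,-1],"dr": [0,0,0],"jaw": 1},
  {"translation": [0,0,0],"dr": [0,0,0],"jaw": 1},
])

```text
time_s: 21.22
position: [0.6503, 0.174, 0.1485]
tcp_rot: [[-0.021, 1.0, 0.012], [1.0, 0.021, -0.0], [-0.001, 0.012, -1.0]]
force: [0.5, -0.9, 1.1]
opening: 0.036
```

```bash
python3 look.py k top side; python3 - <<'E'
from h import *
p,d=capture("side");V=U(cloud("side",d))*1000
m=(abs(V[...,0])<40)&(abs(V[...,1])<45)&(V[...,2]>8)&(V[...,2]<38)&(d>0)
q=V[m];print("rear face x",np.percentile(q[:,0],[5,25,50,75,95]).round(1),len(q))
A=np.c_[q[:,1],np.ones(len(q))];print(np.linalg.lstsq(A,q[:,0],rcond=None)[0])
m=(abs(V[...,0]-10)<25)&(abs(V[...,1])<45)&(abs(V[...,2]-45)<4)&(d>0);print("top xmin",np.sort(V[m][:,0])[:8].round(1))
E
```

```text
t 21.22 w [0.6503 0.174  0.1485] unit mm [-131.2   25.8  148.5] yaw_y 1.18 tz [ 0.012 -0.    -1.   ] F unit [0.9 0.4 1.1] open 0.036 j6 4.0
top unit ctr [75.8 -3.1] size [125.3 152.2] ang 89.13 n 1091
side unit ctr [74.  -2.2] size [128.2 153.3] ang 87.75 n 624
rear face x [0.1 2.2 3.6 4.8 6.6] 182
[-0.00582294  3.54719529]
top xmin [-1.8 -1.4 -1.3 -1.1 -0.9  0.8  0.9  1. ]
```

View pics/kside.png

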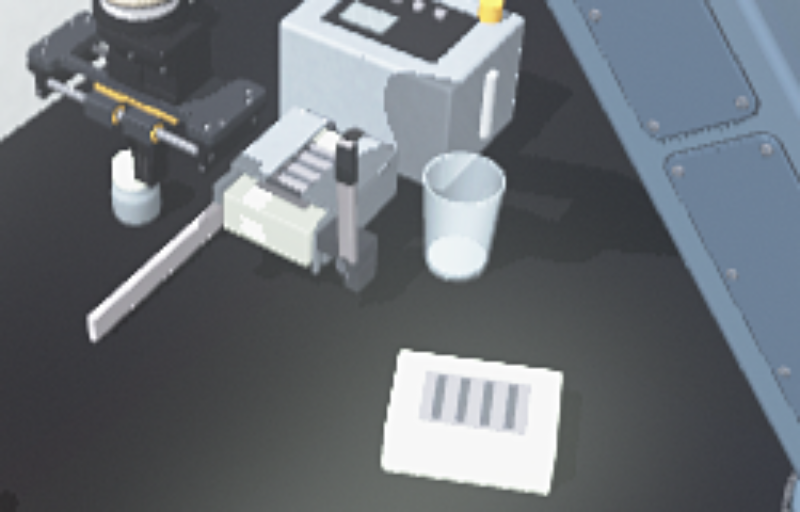

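View pics/ktop.png

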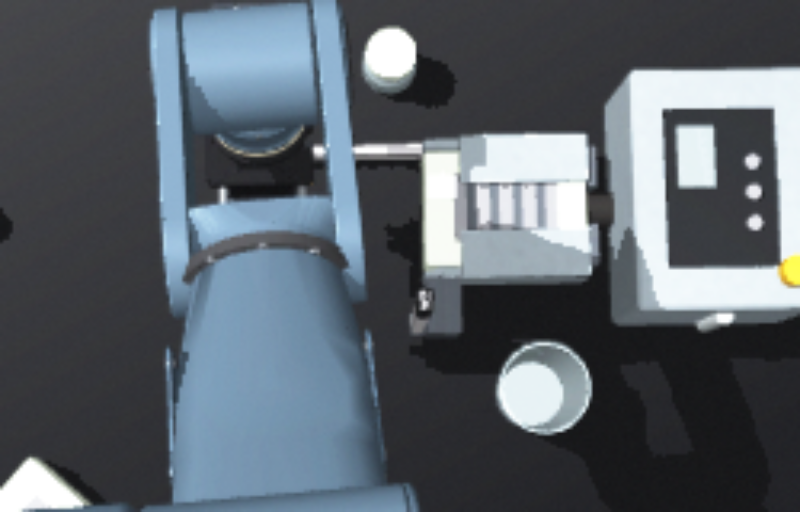

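The cassette is home, its rear face flush with the mouth (measured about 0 to 3 mm inside). The side picture shows it in the bay, the latch still upright at (347,210), and the jar and beaker in place.

Now the latch. With closed fingers I'll go round to the -y side of the bar and push the grip along its arc.

Emit:
arm_command([
  {"translation": [0,-1,0],"dr": [0,0,0],"jaw": 1},
  {"translation": [0,-1,0],"dr": [0,0,0],"jaw": 1},
  {"translation": [0,-1,0],"dr": [0,0,0],"jaw": 1},
  {"translation": [0,-1,0],"dr": [0,0,0],"jaw": 1},
  {"translation": [0,-1,0],"dr": [0,0,0],"jaw": 1},
  {"translation": [0,-1,0],"dr": [0,0,0],"jaw": 1},
  {"translation": [0,-1,0],"dr": [0,0,0],"jaw": 1},
  {"translation": [0,0,0],"dr": [0,0,0],"jaw": 1},
  {"translation": [0,0,0],"dr": [0,0,0],"jaw": 1},
])

```text
time_s: 22.12
position: [0.4686, 0.1702, 0.1409]
tcp_rot: [[-0.021, 1.0, -0.004], [1.0, 0.021, -0.001], [-0.001, -0.004, -1.0]]
force: [0.5, -0.2, -0.5]
opening: 0.003
```

```bash
python3 -c "from h import *;show()"
```

```text
t 22.12 w [0.4686 0.1702 0.1409] unit mm [-130.9 -155.9  140.9] yaw_y 1.18 tz [-0.004 -0.001 -1.   ] F unit [ 0.3  0.5 -0.5] open 0.003 j6 6.0
```

Next move to unit x ≈ -9 (121 mm along -tool x), then lower by 21 mm.

Emit:
arm_command([
  {"translation": [-1,0,0],"dr": [0,0,0],"jaw": 1},
  {"translation": [-1,0,0],"dr": [0,0,0],"jaw": 1},
  {"translation": [-1,0,0],"dr": [0,0,0],"jaw": 1},
  {"translation": [-1,0,0],"dr": [0,0,0],"jaw": 1},
  {"translation": [-0.85,0,0],"dr": [0,0,0],"jaw": 1},
  {"translation": [0,0,0.4],"dr": [0,0,0],"jaw": 1},
  {"translation": [0,0,0.4],"dr": [0,0,0],"jaw": 1},
  {"translation": [0,0,0],"dr": [0,0,0],"jaw": 1},
])

```text
time_s: 22.78
position: [0.4736, 0.0483, 0.1202]
tcp_rot: [[-0.018, 1.0, -0.003], [1.0, 0.018, 0.0], [0.0, -0.003, -1.0]]
force: [-1.4, -0.5, 0.3]
opening: 0.003
```

```bash
python3 look.py l side
```

```text
t 22.78 w [0.4736 0.0483 0.1202] unit mm [  -8.9 -153.2  120.2] yaw_y 1.05 tz [-0.003  0.    -1.   ] F unit [ 0.5 -1.4  0.3] open 0.003 j6 -9.0
side unit ctr [72.5  0.3] size [150.9 124.8] ang 1.48 n 621
```

View pics/lside.png

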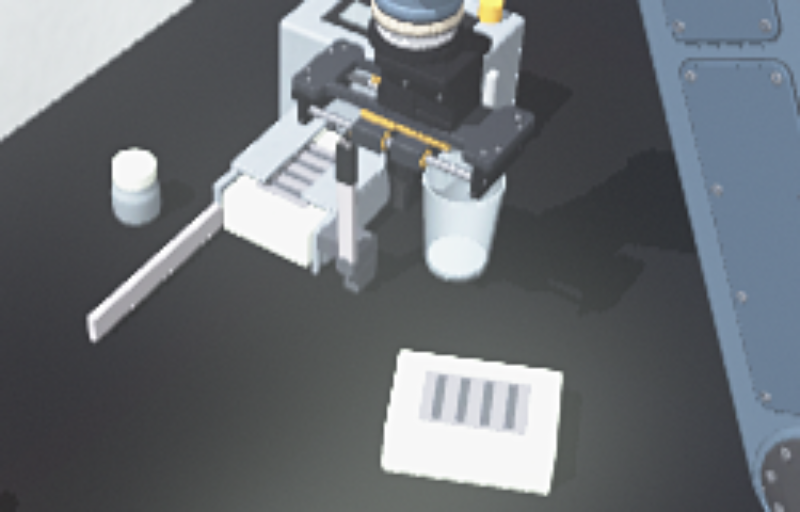

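The finger hangs at (405,190) on the outer side of the bar, clear of the beaker, which stands farther back. Push along the arc.

Emit:
arm_command([
  {"translation": [0,0.5,0],"dr": [0,0,0],"jaw": 1},
  {"translation": [0,0.4,0],"dr": [0,0,0],"jaw": 1},
  {"translation": [0,0.26,0],"dr": [0,0,0],"jaw": 1},
  {"translation": [0,0.27,0],"dr": [0,0,0],"jaw": 1},
  {"translation": [0,0.27,0],"dr": [0,0,0],"jaw": 1},
  {"translation": [0,0.26,0],"dr": [0,0,0],"jaw": 1},
])

```text
time_s: 23.33
position: [0.5226, 0.0505, 0.1222]
tcp_rot: [[-0.021, 1.0, -0.001], [1.0, 0.021, -0.0], [-0.0, -0.001, -1.0]]
force: [-1.5, -0.0, 0.7]
opening: 0.005
```

```bash
python3 look.py m side
```

```text
t 23.33 w [0.5226 0.0505 0.1222] unit mm [ -10.2 -104.2  122.2] yaw_y 1.18 tz [-0.001 -0.    -1.   ] F unit [ 0.  -1.5  0.7] open 0.005 j6 -8.0
side unit ctr [70.8 -1.5] size [127.8 142.3] ang 89.57 n 594
```

View pics/mside.png

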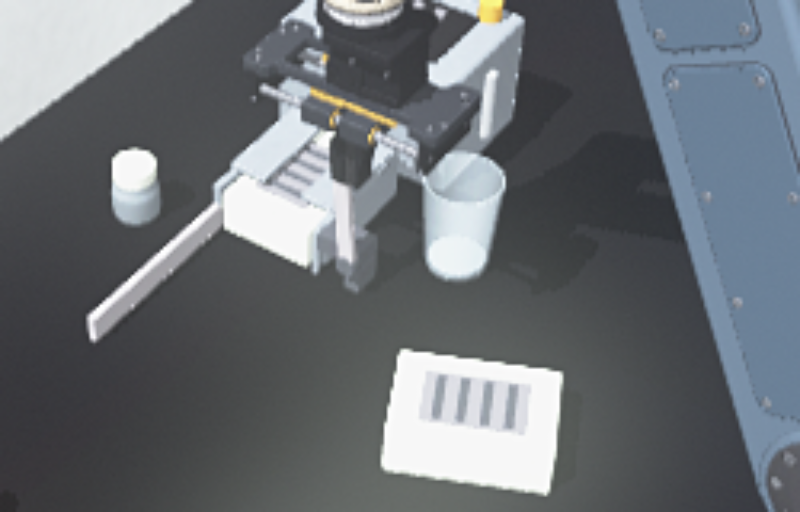

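The bar is leaning (force 1.5–2 N). Continue along the arc.

Emit:
arm_command([
  {"translation": [0,0.39,0.1],"dr": [0,0,0],"jaw": 1},
  {"translation": [0,0.39,0.1],"dr": [0,0,0],"jaw": 1},
  {"translation": [0,0.37,0.16],"dr": [0,0,0],"jaw": 1},
  {"translation": [0,0.37,0.16],"dr": [0,0,0],"jaw": 1},
  {"translation": [0,0.33,0.23],"dr": [0,0,0],"jaw": 1},
  {"translation": [0,0.33,0.23],"dr": [0,0,0],"jaw": 1},
])

```text
time_s: 23.88
position: [0.5785, 0.0514, 0.0972]
tcp_rot: [[-0.02, 1.0, 0.001], [1.0, 0.02, -0.0], [-0.0, 0.001, -1.0]]
force: [-0.7, 0.2, 2.1]
opening: 0.007
```

```bash
python3 look.py n side
```

```text
t 23.88 w [0.5785 0.0514 0.0972] unit mm [-10.  -48.3  97.2] yaw_y 1.15 tz [ 0.001 -0.    -1.   ] F unit [-0.2 -0.7  2.1] open 0.007 j6 -7.0
side unit ctr [27.3 -0.8] size [127.7  57.9] ang 88.48 n 337
```

View pics/nside.png

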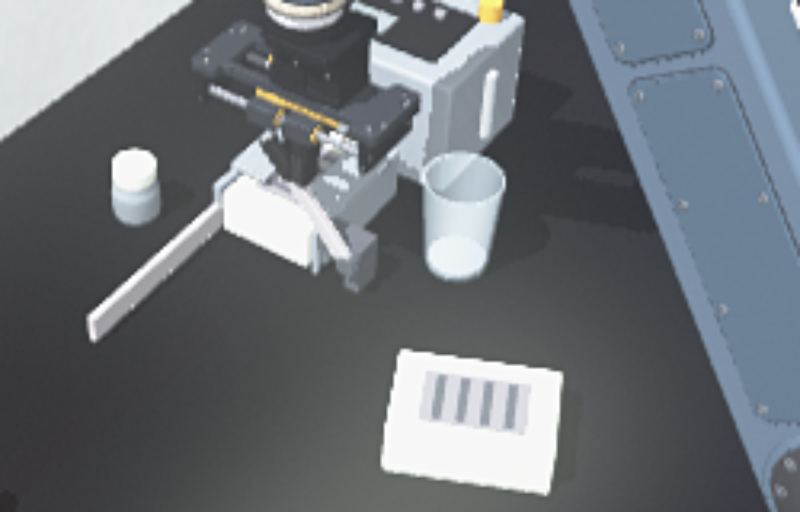

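The bar is about halfway. Continue down, slower near the end.

Emit:
arm_command([
  {"translation": [0,0.28,0.3],"dr": [0,0,0],"jaw": 1},
  {"translation": [0,0.28,0.3],"dr": [0,0,0],"jaw": 1},
  {"translation": [0,0.21,0.34],"dr": [0,0,0],"jaw": 1},
  {"translation": [0,0.21,0.34],"dr": [0,0,0],"jaw": 1},
  {"translation": [0,0.14,0.37],"dr": [0,0,0],"jaw": 1},
  {"translation": [0,0.14,0.37],"dr": [0,0,0],"jaw": 1},
  {"translation": [0,0.06,0.2],"dr": [0,0,0],"jaw": 1},
])

```text
time_s: 24.52
position: [0.6102, 0.0521, 0.0405]
tcp_rot: [[-0.02, 1.0, -0.001], [1.0, 0.02, 0.0], [0.0, -0.001, -1.0]]
force: [0.6, -0.1, 2.1]
opening: 0.007
```

Emit:
arm_command([
  {"translation": [0,0.03,0.12],"dr": [0,0,0],"jaw": 1},
  {"translation": [0,0.03,0.12],"dr": [0,0,0],"jaw": 1},
  {"translation": [0,0,0.08],"dr": [0,0,0],"jaw": 1},
])

```text
time_s: 24.77
position: [0.6113, 0.0521, 0.0338]
tcp_rot: [[-0.02, 1.0, -0.0], [1.0, 0.02, -0.0], [0.0, -0.0, -1.0]]
force: [-0.2, 0.2, 1.0]
opening: 0.004
```

```bash
python3 look.py o side
```

```text
t 24.77 w [0.6113 0.0521 0.0338] unit mm [-10.1 -15.5  33.8] yaw_y 1.15 tz [-0. -0. -1.] F unit [-0.2 -0.2  1. ] open 0.004 j6 -7.0
side unit ctr [ 44.1 -44.3] size [ 91.6 184.7] ang 56.96 n 279
```

View pics/oside.png

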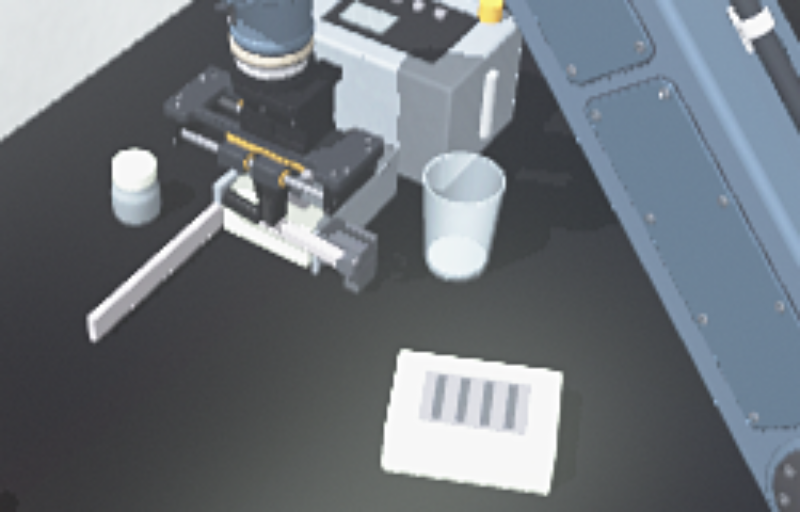

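Nearly closed. Press down in 1 mm rows until the stop.

Emit:
arm_command([
  {"translation": [0,0,0.05],"dr": [0,0,0],"jaw": 1},
  {"translation": [0,0,0.05],"dr": [0,0,0],"jaw": 1},
  {"translation": [0,0,0.05],"dr": [0,0,0],"jaw": 1},
])

```text
time_s: 25.07
position: [0.6116, 0.0522, 0.0307]
tcp_rot: [[-0.02, 1.0, 0.001], [1.0, 0.02, 0.0], [-0.0, 0.001, -1.0]]
force: [1.1, 0.4, 2.0]
opening: 0.004
```

Emit:
arm_command([
  {"translation": [0,0,0.04],"dr": [0,0,0],"jaw": 1},
  {"translation": [0,0,0.04],"dr": [0,0,0],"jaw": 1},
])

```text
time_s: 25.23
position: [0.6119, 0.0522, 0.0286]
tcp_rot: [[-0.02, 1.0, 0.001], [1.0, 0.02, -0.0], [-0.0, 0.001, -1.0]]
force: [0.4, -0.1, 1.3]
opening: 0.007
```

Emit:
arm_command([
  {"translation": [0,0,0.04],"dr": [0,0,0],"jaw": 1},
  {"translation": [0,0,0.04],"dr": [0,0,0],"jaw": 1},
])

```text
time_s: 25.4
position: [0.6118, 0.0522, 0.0265]
tcp_rot: [[-0.02, 1.0, 0.001], [1.0, 0.02, -0.0], [-0.0, 0.001, -1.0]]
force: [0.3, 0.5, 1.1]
opening: 0.007
```

Emit:
arm_command([
  {"translation": [0,0,0.04],"dr": [0,0,0],"jaw": 1},
  {"translation": [0,0,0.04],"dr": [0,0,0],"jaw": 1},
])

```text
time_s: 25.57
position: [0.6118, 0.0521, 0.0256]
tcp_rot: [[-0.02, 1.0, 0.001], [1.0, 0.02, -0.0], [-0.0, 0.001, -1.0]]
force: [-1.9, 0.7, 15.4]
opening: 0.01
```

Emit:
arm_command([
  {"translation": [0,0,0.04],"dr": [0,0,0],"jaw": 1},
  {"translation": [0,0,0.04],"dr": [0,0,0],"jaw": 1},
])

```text
time_s: 25.73
position: [0.6119, 0.0521, 0.0254]
tcp_rot: [[-0.02, 1.0, 0.001], [1.0, 0.02, -0.0], [-0.0, 0.001, -1.0]]
force: [-6.1, 0.6, 24.2]
opening: 0.004
```

```bash
python3 look.py q side
```

```text
t 25.73 w [0.6119 0.0521 0.0254] unit mm [-10.1 -14.9  25.4] yaw_y 1.17 tz [ 0.001 -0.    -1.   ] F unit [-0.7 -6.  24.2] open 0.004 j6 -7.0
side unit ctr [ 1.7 35. ] size [63.7 36.6] ang 35.84 n 138
side unit ctr [ 43.7 -34.2] size [117.7  59.3] ang 3.51 n 201
```

View pics/qside.png

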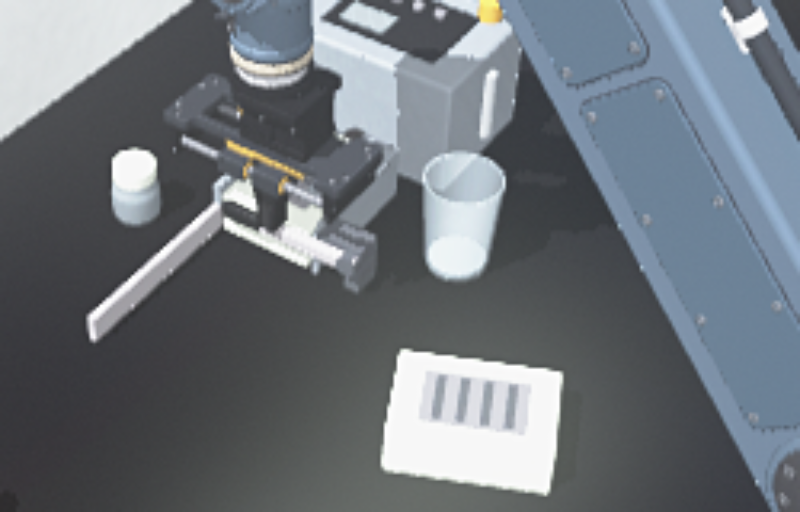

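The bar hit its stop (24 N, no travel). Lift straight up and retreat, then check.

Emit:
arm_command([
  {"translation": [0,0,-0.5],"dr": [0,0,0],"jaw": 1},
  {"translation": [0,0,-1],"dr": [0,0,0],"jaw": 1},
  {"translation": [0,0,-1],"dr": [0,0,0],"jaw": 1},
  {"translation": [0,0,-1],"dr": [0,0,0],"jaw": 1},
  {"translation": [0,0,-1],"dr": [0,0,0],"jaw": 1},
  {"translation": [1,0,-1],"dr": [0,0,0],"jaw": 1},
  {"translation": [1,0,-1],"dr": [0,0,0],"jaw": 1},
  {"translation": [1,0,-0.5],"dr": [0,0,0],"jaw": 1},
  {"translation": [1,0,0],"dr": [0,0,0],"jaw": 1},
  {"translation": [1,0,0],"dr": [0,0,0],"jaw": 1},
  {"translation": [0,0,0],"dr": [0,0,0],"jaw": 1},
  {"translation": [0,0,0],"dr": [0,0,0],"jaw": 1},
])

```text
time_s: 26.78
position: [0.6079, 0.1782, 0.197]
tcp_rot: [[-0.023, 1.0, -0.002], [1.0, 0.023, -0.001], [-0.001, -0.002, -1.0]]
force: [-0.4, -0.0, 0.3]
opening: 0.003
```

```bash
python3 look.py r top side; python3 - <<'E'
from h import *
p,d=capture("side");V=U(cloud("side",d))*1000
m=(V[...,0]>-16)&(V[...,0]<-3)&(V[...,1]>-85)&(V[...,1]<42)&(V[...,2]>25)&(V[...,2]<80)&(d>0)
q=V[m]
for y in range(-85,45,15):
    a=q[(q[:,1]>=y)&(q[:,1]<y+15)]
    if len(a): print("bar y",y,"z top",np.percentile(a[:,2],[50,95]).round(1),len(a))
p,d=capture("top");W=cloud("top",d)
for nm,b,z in(("jar",(300,330,135,165),.06),("bottle",(150,185,175,210),.09),("beaker",(340,380,230,270),.10)):
    w=W[b[2]:b[3],b[0]:b[1]].reshape(-1,3);w=w[abs(w[:,2]-z)<.008]
    print(nm,len(w),cv2.minEnclosingCircle(w[:,:2].astype(np.float32)) if len(w) else "")
E
```

```text
t 26.78 w [0.6079 0.1782 0.197 ] unit mm [-136.2  -16.5  197. ] yaw_y 1.31 tz [-0.002 -0.001 -1.   ] F unit [ 0.  -0.4  0.3] open 0.003 j6 5.0
top unit ctr [73.2 -3.5] size [124.1 152.8] ang 89.54 n 1087
side unit ctr [71.4  0.9] size [173.4 127.3] ang 1.8 n 839
bar y -85 z top [42.5 50.5] 24
bar y -70 z top [45.6 50.9] 24
bar y -55 z top [43.1 50.4] 28
bar y -40 z top [42.5 47.6] 19
bar y -25 z top [44.3 49.4] 24
bar y -10 z top [45.5 50.1] 25
bar y 5 z top [42.3 48.5] 20
bar y 20 z top [44.6 50.4] 28
bar y 35 z top [42.8 48.3] 9
jar 189 ((0.7607763409614563, 0.07074584811925888), 0.022437335923314095)
bottle 79 ((0.6340003609657288, 0.47582221031188965), 0.013703553006052971)
beaker 129 ((0.4705567955970764, -0.05367172881960869), 0.03816111758351326)
```

View pics/rside.png

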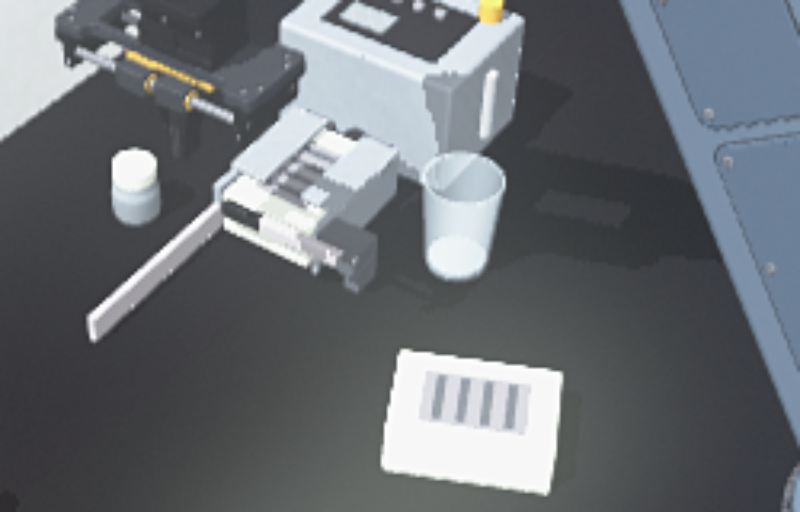

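View pics/rtop.png

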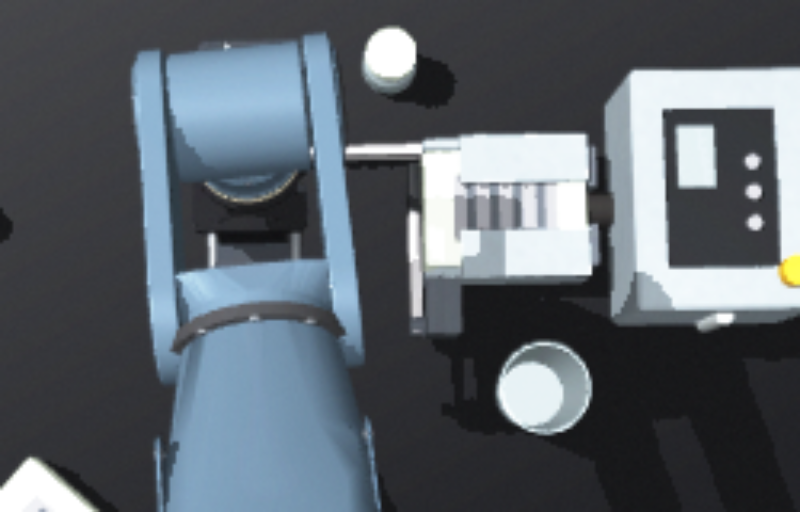

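The bar lies level across the mouth with its top at about 49–50 mm over its whole length. The cassette is home behind it, the jar, bottle and beaker have not moved, and the robot is clear. Handing in.

```bash
python3 -c "
from rig import *
print(hand_in())"
```

```text
the job is handed in; nothing more can be done
None
```

The cassette is fully home in the bay and the latch bar lies closed across the mouth. The job is handed in at about 27 s of the 72 s allowed; no verdict is reported.

**What I did**
- I chose the white block farthest from the base, 593 mm away against 484 and 367 mm for the other two.
- I pushed it sideways flat onto the fence (8.6 N), then from behind along the fence into the bay and through the seal (about 6 N). It stopped hard against the back stop at about 11 N.
- With closed fingers I then swung the latch bar down until it stopped at 24 N with no further travel.

**Last checks**
- **Cassette:** before latching, its rear face measured about 0 to 4 mm inside the mouth. The hand stopped at the expected flush position, 12 mm after the seal first resisted.
- **Latch:** the bar is level across the mouth, with its top at about 48–51 mm along its whole length.
- **Beaker, jar and bottle:** all within about 1 mm of where they started.
- **Robot:** clear of everything.

**What disagreed**
- The reported tool height reads about 28 mm lower than the fingertips seen in the depth images. My first sideways push therefore only slid over the top of the cassette at 5–7 N without moving it. I corrected for this afterwards.
- With the cassette in the bay, the automatic outline fit merged it with the unit. I judged its final position from the rear face, the stop contact and the pictures instead.

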